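# Set a tilting tube table to 20 degrees on a gauge block

## Task

Set the tilting tube table to 20 degrees the way a sine plate is set: swing its plate up by the black grip lug (the stiff hinge holds it up), stand the middle-height one of the three plain metal gauge blocks upright on the base under the plate's roller, then swing the plate down until the roller rests on that block. Let go of everything, and leave the other two blocks, the tube rack and the bottle where they stand.

Things in the scene. Friction and masses are not known exactly. Their poses are not given: they have to be found in the camera images.
- stage: Fixed tilting tube table. Origin: centre of the underside; x points from the lug end towards the hinge end, y across, z up. Base: steel slab, local x -110 to +130 mm, y -80 to +80 mm, top 15 mm above the bench; on it stand only two hinge cheeks, 43 mm high, at x 93 to 127 mm, outside y = +-71 mm.
- seat (a point): Where the block belongs, on the base top under the roller as it comes down: stage local (-31, 0, 15) mm, 141 mm from the hinge axis. The raised plate overhangs it, so a gripper pointing straight down does not fit: lean the tool about 40 degrees, gripper body towards the lug end, fingertips pointing in under the plate, and come in from the lug end.
- hinge (a point): Middle of the hinge axis, at stage local (110, 0, 23) mm; the axis runs along the stage's y. Plate frame: origin here, parallel to the stage at angle 0. Plate: aluminium, 130 mm wide, local x -200 to +5 mm, z 8 to 18 mm, with four capped tubes lying in clips on top (local x -161 to -40 mm, up to z 35 mm).
- plate (a joint): Angle of the plate above horizontal, rad: 0 = lying flat, grows as the lug end is swung up, end stop at 0.70; starts at 0 to 0.1. A stiff friction hinge holds the plate wherever it is left: at the lug about 7 N upwards raises it, 2 to 3 N downwards lowers it.
- lug (a point): Grip point of the black plastic grip lug at the middle of the plate's free end: plate local (-205, 0, 44) mm. The lug is a block 30 (along x) x 24 (along y) x 48 mm high (plate local z 10 to 58); pinch it across y, 24 mm. It turns with the plate.
- roller (a point): Centre of the steel roller under the plate: plate local (-150, 0, 0) mm, diameter 16 mm, 110 mm long along y. At angle 0 its underside just touches the base top; resting on a block of height h the plate stands at arcsin(h/150 mm).
- block_low: Lowest aluminium gauge block, 40 (x) x 36 (y) x 39 mm high, 150 g, loose, upright. Origin: centre of the underside. Gives 15 degrees: not wanted.
- block_mid: Middle aluminium gauge block, 40 (x) x 36 (y) x 51 mm high, about 200 g, loose, upright. Origin: centre of the underside. Gives 20 degrees (0.347 rad): the one to use. The three blocks are alike but for height and swap places between runs; they start on the bench beside the table, turned by up to 0.3 rad.
- block_high: Tallest aluminium gauge block, 40 (x) x 36 (y) x 63 mm high, 250 g, loose, upright. Origin: centre of the underside. Gives 25 degrees: not wanted.
- tube_rack: Bystander: blue rack with capped tubes, 70 x 150 mm, 88 mm high, loose. Origin: centre of the underside.
- bottle: Bystander: white bottle, 60 mm diameter, 120 mm high, loose. Origin: centre of the underside.
Mind the look-alikes: they are no part of the job. Leave any pink look-alike of the block_mid alone.

How it is judged (in metres and radians):
On the way:
1. the plate is swung up clear of the block's height (above 23 degrees) (value of joint plate above 0.4 rad), for 0.2 s.
At the end, for the whole second after the job is handed in: The middle block stands upright (within 3.4 degrees) on the base under the roller (its centre within 17 mm of the roller's line along the table and 55 mm of the middle across it), at rest, and the plate rests on it at 20 degrees (0.327 to 0.362 rad) (value of joint plate between 0.327 and 0.362 rad and x of block_mid in the frame of stage between -0.048 and -0.014 m and y of block_mid in the frame of stage between -0.055 and 0.055 m and z of block_mid in the frame of stage between 0.011 and 0.018 m and angle between block_mid's own z axis and vertical below 0.06 rad and linear speed of block_mid below 0.02 m/s and velocity of joint plate below 0.05 rad/s); the robot touches nothing.
It fails at once if another block, the tube rack or the bottle is shifted by more than 25 mm (distance of any of block_low, block_high, tube_rack, bottle from where it was at the start of the episode above 0.025 m).
It also fails if it takes over 64 s, if anything falls off the work surface, if the arm or the gripper's body presses on something with over 40 N, if the wrist force passes 120 N, or if a joint passes its speed limit or range.

## Robot

A 6-joint arm with a two-finger parallel gripper is mounted at the origin on the work surface. World frame = base frame: x ahead of the robot, y to its left, z up, the work surface at z = 0. Lengths are in m, angles in degrees, forces in N, time in s.
With the tool pointing down it reaches from about 0.3 to 0.75 m from the base axis. Payload 8.5 kg.
Tool frame: the origin (TCP) lies midway between the tips of the shut fingers; the grasp point (between the pads) lies 19 mm behind it (env.pinch_z is the z of the grasp point in the tool frame, in m); z points along the fingers, y is the line along which they close (so a half turn about z gives the same grasp; the last joint's range is limited). The gripper opens to 85 mm and grips with 20 to 120 N. Pads are 22 mm wide; open, the fingers measure 114 mm over their backs; the gripper's body (76 mm by 85 mm) begins 54 mm behind the grasp point. The pads swing forward as they close: fully open they stand 13 mm farther back than shut.
Start: joints at [59.112, 21.807, 74.336, -0, 83.858, -12.336], TCP at [0.175, 0.521, 0.231] pointing down, gripper open.
Joint ranges: [-178.18, 178.18], [-50.72, 133.34], [12.68, 142.11], [-81.47, 261.47], [9.98, 163.14], [-165.26, 165.26]. Speed limits (degrees/s): [136.94, 136.94, 180, 180, 180, 180].

## Interface

Orientations are given as a 3x3 rotation matrix whose columns are the frame's x, y, z axes.
In Python, from rig import env gives the robot as it stands.
- The arm moves only by the tool arm_command, never from a script. Its argument "deltas" is a list of rows, each an object of numbers: "rx", "ry", "rz": the turn, a rotation vector about the tool's x, y, z in rad; "dx", "dy", "dz": the shift along the tool's x, y, z in m; "fingers": the finger opening in m, from 0 to 0.0854. In form: [{"rx": .., "ry": .., "rz": .., "dx": .., "dy": .., "dz": .., "fingers": ..}, ...]. A call has 1 to 12 rows; each row shifts and turns the commanded pose from where the row before left it, along the tool's axes as they then stand; what a row does not reach is not made up. A row lasts 1/10 s, in which the tool goes at most 50 mm and 8.59 degrees, less where a joint would pass 70% of its speed; a pose out of reach is approached as far as the arm can. A call is refused whole if a number of a shift passes 0.05 or a number of a turn 0.15, either way. A call with a gripper value outside its range is refused whole. The fingers move at their own pace and stop on an object; "squeeze" is the grip in N (left out, the last holds). Time passes only in rows, so rows that do not move let the fingers close. It gives the time, the measured TCP pose, the force, the opening and the grip force at its end, in the units of the state.
- env.observe(): the state, without advancing time (a new reading comes with each control period).
- env.get_image(name): name is "scene" or "side" or "wrist"; returns a dict with "color" (400x640x3 uint8, blue, green, red), "camera_matrix" (3x3 intrinsics, pixels), "eye" and "orientation" of the camera in the world. Camera axes: x right, y up, looking along -z (the intrinsics and any distortion apply to the point x, -y, -z); pixel columns grow to the right and rows downward; lengths in m; the calibration is good to about 2 mm. A picture is of the moment at which its call begins. There is no depth.
- env.close_job(): hands the job in; it is judged then, once.
Trained networks look in a picture, given as the dict that the camera call returned (one of the last four; its "shot" number tells which), for a name from the list of things; names that differ only in an ending like _2 or _b are one class to them, and where a whole thing is asked for, a point or a joint stands for the part that bears it (a point fixed in the world has none). Each returns a list of dicts, best first, with "p" (0 to 1); they miss things now and then, are a little off and sometimes report something else, mostly with a low value. They report only what shows in the picture. A call takes as long as a camera call. They do not tell look-alikes from the thing itself.
- env.look_for(query, picture): "box" ([left, top, right, bottom] in pixels, round what is visible of it).
- env.tip_of(query, picture): "location" ([column, row] in pixels: a listed point, or the origin of a listed thing).
The state is a dict: "time_s": time; "q": joint angles; "qvel": joint speeds; "joint_efforts": joint torques, N m; "position": TCP position; "tool_rot": TCP orientation; "ft_force": force on the tool from outside, world axes, zero at the start; "wrist_torque": the same for the moment, N m; "grip_width": finger opening in m; "gripper_force": force on a finger pad.
Only numpy, scipy, OpenCV 4.12 (cv2) and the standard library are available. Lean on these libraries where they do the work, as an engineer would, in place of code of your own. Each camera call takes 0.05 s, during which the arm holds its last target. There are 200 camera calls.

## Working session

There is one attempt and no reset: what is moved stays moved. The work goes in short steps, Python scripts to look and compute and a tool call to move; the robot and the scene stay as the last step left them, time stands still between calls to the robot, and variables do not carry over. Pictures are saved under pics/ and viewed, at most 11 in all, crops included, and the job is handed in when it is done.

Besides the shell and the picture viewer there is one more tool, called after ">>>" by a JSON object that holds its "fn" and its "kwargs", one argument or row to a line. arm_command: Moves the arm, as the interface text tells. Its arguments: {"type":"object","properties":{"deltas":{"type":"array"},"squeeze":{"type":"number"}},"required":["deltas"]}

```bash
mkdir -p pics; ls
cat > h.py <<'E'
import numpy as np, cv2
from rig import env
def ray(im,px):
    K=np.array(im["camera_matrix"]);d=np.linalg.inv(K)@[px[0],px[1],1]
    R=np.array(im["orientation"]);return np.array(im["eye"]),R@np.array([d[0],-d[1],-d[2]])
def onz(im,px,z):
    e,d=ray(im,px);return e+d*(z-e[2])/d[2]
def proj(im,p):
    R=np.array(im["orientation"]);c=R.T@(np.array(p)-im["eye"]);v=np.array(im["camera_matrix"])@[c[0],-c[1],-c[2]]
    return v[:2]/v[2]
def tri(ims,pxs):
    A=np.zeros((3,3));b=np.zeros(3)
    for im,px in zip(ims,pxs):
        e,d=ray(im,px);d/=np.linalg.norm(d);P=np.eye(3)-np.outer(d,d);A+=P;b+=P@e
    return np.linalg.solve(A,b)
E
python3 - <<'E'
from h import *
np.set_printoptions(precision=4,suppress=True)
ims={n:env.get_image(n) for n in("scene","side")}
cv2.imwrite("pics/scene.png",ims["scene"]["color"]);cv2.imwrite("pics/side.png",ims["side"]["color"])
for n,im in ims.items():
    print(n,np.array(im["eye"]),[k for k in im])
    for q in("stage","seat","hinge","lug","roller","block_low","block_mid","block_high","tube_rack","bottle"):
        r=env.tip_of(q,im); print(q,[(round(x["p"],2),np.round(x["location"]).tolist()) for x in r[:3]])
    for q in("block_low","block_mid","block_high"):
        r=env.look_for(q,im); print(q,"box",[(round(x["p"],2),np.round(x["box"]).tolist()) for x in r[:4]])
s=env.observe();print(s["time_s"],s["position"],s["tool_rot"],s["ft_force"],env.pinch_z)
E
```

```text
pics
scene [ 1.2301 -0.5155  0.9615] ['color', 'camera_matrix', 'eye', 'orientation', 'shot']
stage [(0.96, [345.0, 206.0])]
seat [(0.69, [336.0, 197.0])]
hinge [(0.86, [379.0, 219.0])]
lug [(0.86, [322.0, 174.0])]
roller [(0.58, [378.0, 218.0]), (0.57, [335.0, 190.0])]
block_low [(0.45, [384.0, 149.0])]
block_mid [(0.9, [165.0, 267.0]), (0.78, [214.0, 271.0]), (0.56, [201.0, 253.0])]
block_high [(0.61, [246.0, 225.0])]
tube_rack [(0.9, [443.0, 164.0])]
bottle [(0.6, [274.0, 278.0])]
block_low box [(0.62, [376.0, 137.0, 393.0, 152.0])]
block_mid box [(0.88, [191.0, 237.0, 203.0, 261.0]), (0.88, [205.0, 256.0, 227.0, 277.0]), (0.82, [150.0, 256.0, 174.0, 276.0]), (0.8, [164.0, 219.0, 186.0, 241.0])]
block_high box [(0.65, [237.0, 205.0, 256.0, 232.0])]
side [0.4463 0.7117 1.0696] ['color', 'camera_matrix', 'eye', 'orientation', 'shot']
stage [(0.7, [303.0, 227.0])]
seat [(0.75, [313.0, 222.0])]
hinge [(0.75, [255.0, 225.0])]
lug [(0.78, [330.0, 206.0])]
roller []
block_low [(0.92, [332.0, 327.0])]
block_mid [(0.76, [360.0, 103.0]), (0.73, [382.0, 120.0]), (0.71, [329.0, 119.0])]
block_high [(0.65, [350.0, 153.0])]
tube_rack [(0.86, [245.0, 357.0])]
bottle [(0.72, [294.0, 141.0])]
block_low box [(0.6, [322.0, 312.0, 340.0, 337.0])]
block_mid box [(0.81, [321.0, 106.0, 340.0, 125.0]), (0.75, [354.0, 88.0, 370.0, 108.0]), (0.7, [377.0, 105.0, 394.0, 124.0]), (0.67, [347.0, 101.0, 361.0, 126.0])]
block_high box [(0.77, [344.0, 134.0, 356.0, 158.0])]
1.4 [0.175  0.5214 0.2313] [[-0.948   0.3182  0.    ]
 [ 0.3182  0.948   0.    ]
 [-0.      0.     -1.    ]] [ 0.2661  0.6208 -0.4503] -0.0187
```

View pics/scene.png

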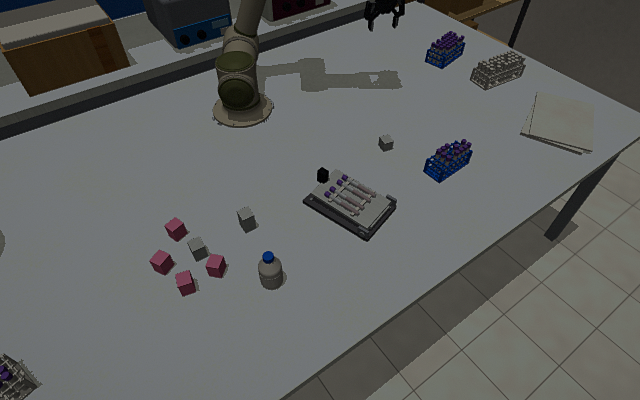

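View pics/side.png

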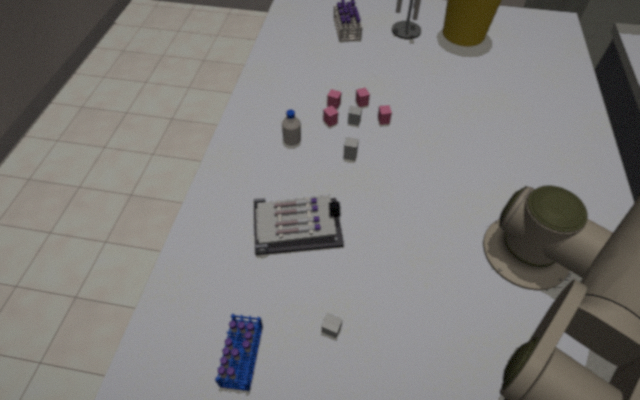

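The scene picture shows the table at (348,203) and three grey blocks at (386,143), (246,219) and (197,248). The last is ringed by pink look-alikes at (176,229), (162,262), (215,266) and (186,283). The bottle is at (270,270) and the rack at (448,160). In the side picture the grey blocks are at (332,325), (351,148) and (355,115). Next I'll measure heights and positions.

Run:
```python
from h import *
np.set_printoptions(precision=4,suppress=True)
ims=[env.get_image(n) for n in("scene","side")]
def best(q,im,i=0):
    r=env.tip_of(q,im); return r[i]["location"] if len(r)>i else None
P={}
for q in("stage","seat","hinge","lug","block_low","block_high","tube_rack","bottle"):
    a=[best(q,im) for im in ims]
    if None in a: print(q,a);continue
    P[q]=tri(ims,a);print(q,P[q],[np.round(proj(im,P[q])-x,1) for im,x in zip(ims,a)])
for im in ims:
    print([ (round(x["p"],2),onz(im,x["location"],0)[:2].round(3).tolist(),np.round(x["location"]).tolist()) for x in env.tip_of("block_mid",im)])
v=P["hinge"]-P["lug"];print("yaw",np.degrees(np.arctan2(v[1],v[0])))
c=[(150,200,270,300),(290,130,410,250)]
a=[cv2.resize(ims[0]["color"][y0:y1,x0:x1],None,fx=4,fy=4,interpolation=cv2.INTER_CUBIC) for x0,y0,x1,y1 in c[:1]]
b=cv2.resize(ims[1]["color"][80:165,315:400],(400,400),interpolation=cv2.INTER_CUBIC)
d=cv2.resize(ims[0]["color"][130:160,370:400],(120,120),interpolation=cv2.INTER_CUBIC)
W=np.zeros((600,600,3),np.uint8);W=np.zeros((560,800,3),np.uint8);W[:400,:400]=a[0][:, :400];W[:400,400:]=b;W[420:540,:120]=d
cv2.imwrite("pics/crop.png",W)
```

```text
stage [ 0.6118  0.0305 -0.0098] [array([-0.8, -0.3]), array([-0.8,  0.4])]
seat [[336.5, 197.3], None]
hinge [0.7227 0.067  0.023 ] [array([0.2, 0.1]), array([ 0.2, -0.1])]
lug [0.5271 0.0056 0.0789] [array([2.7, 1.4]), array([ 2.9, -1.7])]
block_low [0.4849 0.2973 0.0021] [array([0.2, 0.1]), array([ 0.2, -0.1])]
block_high [ 0.5159 -0.2584  0.0117] [array([0.1, 0. ]), array([ 0., -0.])]
tube_rack [0.7282 0.1966 0.1955] [array([-20.5,  -7.6]), array([-24.8,   7.4])]
bottle [ 0.7077 -0.2904  0.0003] [array([1.2, 0.6]), array([ 1. , -0.5])]
[(0.96, [0.607, -0.403], [217.0, 275.0]), (0.83, [0.421, -0.433], [179.0, 234.0]), (0.79, [0.508, -0.509], [165.0, 268.0]), (0.6, [0.599, -0.485], [187.0, 288.0]), (0.53, [0.521, -0.406], [203.0, 253.0])]
[(0.78, [0.602, -0.393], [329.0, 122.0]), (0.77, [0.42, -0.439], [384.0, 120.0]), (0.71, [0.516, -0.5], [359.0, 104.0]), (0.68, [0.52, -0.434], [355.0, 117.0]), (0.62, [0.602, -0.506], [334.0, 100.0])]
yaw 17.417285401483685
```

View pics/crop.png

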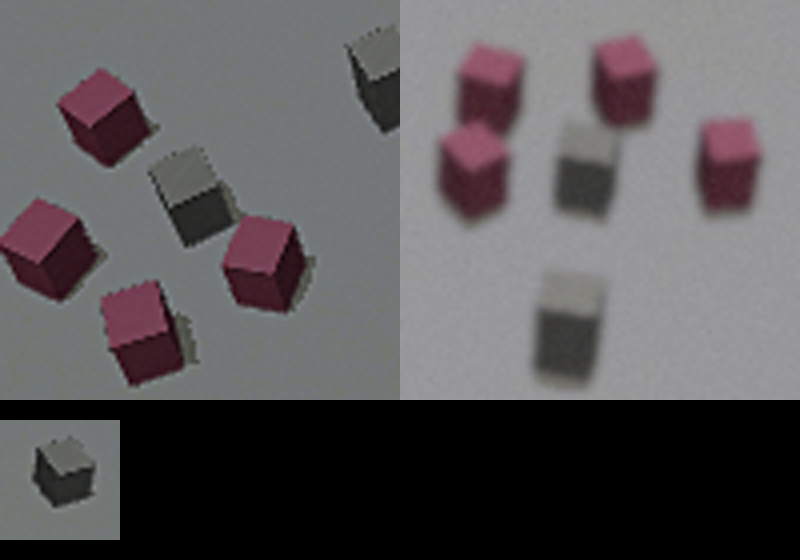

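The grey block ringed by pink, scene (197,248) and world about (0.52,-0.42), is the middle one. Its visible height sits between the tall grey at (246,219) and the low grey at (386,143). The four pink ones are look-alikes. Next I'll move over the table lug for a close wrist view.

```bash
cat >> h.py <<'E'
from scipy.spatial.transform import Rotation as Rn, Slerp
import json
def tool(yaw,lean):  # yaw of stage-like x axis (deg), lean deg: + = fingertips point to +x. tool y = -stage y
    return Rn.from_euler("z",yaw,degrees=True)*Rn.from_matrix(np.array([[1,0,0],[0,-1,0],[0,0,-1.]]))*Rn.from_euler("y",lean,degrees=True)
def rows(wps,p=None,R=None,fingers=None):
    """wps: list of (pos,Rotation,n)"""
    s=env.observe()
    if p is None:p=np.array(s["position"])
    if R is None:R=Rn.from_matrix(s["tool_rot"])
    p=p.copy();out=[]
    for P,Q,n in wps:
        P=np.array(P);sl=Slerp([0,1],Rn.concatenate([R,Q]));p0=p.copy()
        for i in range(1,n+1):
            f=i/n;d=np.round(R.inv().apply(p0+(P-p0)*f-p),3);w=np.round((R.inv()*sl(f)).as_rotvec(),3)
            p=p+R.apply(d);R=R*Rn.from_rotvec(w)
            out.append({k:float(v) for k,v in zip(("rx","ry","rz","dx","dy","dz"),[*w,*d]) if abs(v)>0})
    for i in range(0,len(out),12):print(json.dumps(out[i:i+12]))
    return p,R
E
python3 - <<'E'
from h import *
T=tool(17.4,0);print(T.as_matrix().round(2))
s=env.observe();R=Rn.from_matrix(s["tool_rot"])
mid=R*Rn.from_rotvec([0,0,1.25])
rows([((0.36,0.26,0.30),mid,10),((0.50,0.0,0.33),T,11)])
E
```

```text
[[ 0.95  0.3   0.  ]
 [ 0.3  -0.95  0.  ]
 [ 0.    0.   -1.  ]]
[{"rz": 0.125, "dx": -0.026, "dy": -0.019, "dz": -0.007}, {"rz": 0.125, "dx": -0.028, "dy": -0.015, "dz": -0.007}, {"rz": 0.125, "dx": -0.03, "dy": -0.012, "dz": -0.007}, {"rz": 0.125, "dx": -0.031, "dy": -0.009, "dz": -0.006}, {"rz": 0.125, "dx": -0.031, "dy": -0.004, "dz": -0.007}, {"rz": 0.125, "dx": -0.032, "dz": -0.007}, {"rz": 0.125, "dx": -0.032, "dy": 0.004, "dz": -0.007}, {"rz": 0.125, "dx": -0.031, "dy": 0.008, "dz": -0.007}, {"rz": 0.125, "dx": -0.03, "dy": 0.011, "dz": -0.007}, {"rz": 0.125, "dx": -0.028, "dy": 0.015, "dz": -0.007}, {"rz": 0.115, "dx": -0.024, "dy": 0.013, "dz": -0.003}, {"rz": 0.115, "dx": -0.022, "dy": 0.015, "dz": -0.002}]
[{"rz": 0.115, "dx": -0.02, "dy": 0.018, "dz": -0.003}, {"rz": 0.115, "dx": -0.018, "dy": 0.02, "dz": -0.003}, {"rz": 0.115, "dx": -0.015, "dy": 0.022, "dz": -0.002}, {"rz": 0.115, "dx": -0.013, "dy": 0.024, "dz": -0.003}, {"rz": 0.114, "dx": -0.01, "dy": 0.025, "dz": -0.003}, {"rz": 0.115, "dx": -0.007, "dy": 0.026, "dz": -0.003}, {"rz": 0.115, "dx": -0.004, "dy": 0.026, "dz": -0.002}, {"rz": 0.115, "dx": -0.001, "dy": 0.027, "dz": -0.003}, {"rz": 0.115, "dx": 0.002, "dy": 0.027, "dz": -0.003}]
```

>>> {"fn": "arm_command", "kwargs": {
  "deltas": [
    {"rz":0.125,"dx":-0.026,"dy":-0.019,"dz":-0.007},
    {"rz":0.125,"dx":-0.028,"dy":-0.015,"dz":-0.007},
    {"rz":0.125,"dx":-0.03,"dy":-0.012,"dz":-0.007},
    {"rz":0.125,"dx":-0.031,"dy":-0.009,"dz":-0.006},
    {"rz":0.125,"dx":-0.031,"dy":-0.004,"dz":-0.007},
    {"rz":0.125,"dx":-0.032,"dz":-0.007},
    {"rz":0.125,"dx":-0.032,"dy":0.004,"dz":-0.007},
    {"rz":0.125,"dx":-0.031,"dy":0.008,"dz":-0.007},
    {"rz":0.125,"dx":-0.03,"dy":0.011,"dz":-0.007},
    {"rz":0.125,"dx":-0.028,"dy":0.015,"dz":-0.007},
    {"rz":0.115,"dx":-0.024,"dy":0.013,"dz":-0.003},
    {"rz":0.115,"dx":-0.022,"dy":0.015,"dz":-0.002}
  ]
}}

```text
invalid input
```

>>> {"fn": "arm_command", "kwargs": {
  "deltas": [
    {"rz":0.115,"dx":-0.02,"dy":0.018,"dz":-0.003},
    {"rz":0.115,"dx":-0.018,"dy":0.02,"dz":-0.003},
    {"rz":0.115,"dx":-0.015,"dy":0.022,"dz":-0.002},
    {"rz":0.115,"dx":-0.013,"dy":0.024,"dz":-0.003},
    {"rz":0.114,"dx":-0.01,"dy":0.025,"dz":-0.003},
    {"rz":0.115,"dx":-0.007,"dy":0.026,"dz":-0.003},
    {"rz":0.115,"dx":-0.004,"dy":0.026,"dz":-0.002},
    {"rz":0.115,"dx":-0.001,"dy":0.027,"dz":-0.003},
    {"rz":0.115,"dx":0.002,"dy":0.027,"dz":-0.003},
    {},
    {}
  ]
}}

```text
invalid input
```

Run:
```python
from h import *
np.set_printoptions(precision=4,suppress=True)
s=env.observe();print(s["time_s"],s["position"],np.array(s["tool_rot"]).round(3).tolist(),s["q"],s["ft_force"])
im=env.get_image("wrist");cv2.imwrite("pics/w1.png",im["color"])
R=np.array(s["tool_rot"]);print("cam in tool",R.T@(np.array(im["eye"])-s["position"]),(R.T@np.array(im["orientation"])).round(3).tolist())
for q in("stage","seat","hinge","lug","roller"):
    r=env.tip_of(q,im); print(q,[(round(x["p"],2),np.round(x["location"],1).tolist()) for x in r[:2]])
```

```text
2.4 [0.175  0.5214 0.2313] [[-0.948, 0.318, 0.0], [0.318, 0.948, 0.0], [-0.0, 0.0, -1.0]] [ 59.1125  21.8071  74.3344  -0.0003  83.8581 -12.3351] [-0.1651 -0.2369  0.1211]
cam in tool [ 0.0709 -0.0001 -0.1423] [[-0.0, 0.961, 0.278], [1.0, 0.0, -0.0], [-0.0, 0.278, -0.961]]
stage []
seat []
hinge []
lug []
roller []
```

View pics/w1.png

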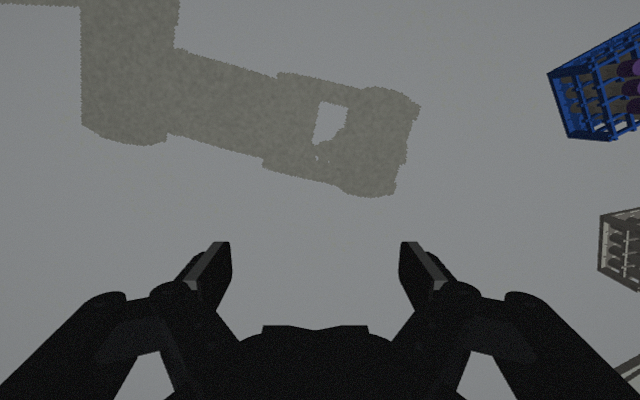

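The move was refused because every row needs all its keys, so nothing moved. The wrist picture shows only bench and the rack corner, as the arm is still at the start. The wrist camera sits on the tool's +x side, so I'll use the half-turned tool, which keeps the camera away from the raised plate.

```bash
cat >> h.py <<'E'
_t=tool
def tool(yaw,lean): return _t(yaw,lean)*Rn.from_euler("z",180,degrees=True)   # tool x=-stage x, y=+stage y
def rows(wps,fingers=0.085,p=None,R=None):
    s=env.observe()
    if p is None:p=np.array(s["position"])
    if R is None:R=Rn.from_matrix(s["tool_rot"])
    p=np.array(p);out=[]
    for P,Q,n in wps:
        P=np.array(P);sl=Slerp([0,1],Rn.concatenate([R,Q]));p0=p.copy()
        for i in range(1,n+1):
            f=i/n;d=np.round(R.inv().apply(p0+(P-p0)*f-p),3)+0.;w=np.round((R.inv()*sl(f)).as_rotvec(),3)+0.
            p=p+R.apply(d);R=R*Rn.from_rotvec(w)
            out.append(dict(zip(("rx","ry","rz","dx","dy","dz","fingers"),[*map(float,w),*map(float,d),fingers])))
    for i in range(0,len(out),12):print(json.dumps(out[i:i+12]))
    return p,R
E
python3 - <<'E'
from h import *
T=tool(17.4,0);print(T.as_matrix().round(2).tolist())
s=env.observe();R=Rn.from_matrix(s["tool_rot"])
rows([((0.34,0.26,0.32),R*Rn.from_rotvec([0,0,-.3]),9),((0.49,-0.005,0.38),T,9)])
E
```

```text
[[-0.95, -0.3, 0.0], [-0.3, 0.95, -0.0], [0.0, 0.0, -1.0]]
[{"rx": 0.0, "ry": 0.0, "rz": -0.033, "dx": -0.027, "dy": -0.022, "dz": -0.01, "fingers": 0.085}, {"rx": 0.0, "ry": 0.0, "rz": -0.034, "dx": -0.026, "dy": -0.022, "dz": -0.01, "fingers": 0.085}, {"rx": 0.0, "ry": 0.0, "rz": -0.033, "dx": -0.025, "dy": -0.024, "dz": -0.01, "fingers": 0.085}, {"rx": 0.0, "ry": 0.0, "rz": -0.033, "dx": -0.024, "dy": -0.024, "dz": -0.009, "fingers": 0.085}, {"rx": 0.0, "ry": 0.0, "rz": -0.034, "dx": -0.023, "dy": -0.025, "dz": -0.01, "fingers": 0.085}, {"rx": 0.0, "ry": 0.0, "rz": -0.033, "dx": -0.023, "dy": -0.026, "dz": -0.01, "fingers": 0.085}, {"rx": 0.0, "ry": 0.0, "rz": -0.033, "dx": -0.022, "dy": -0.026, "dz": -0.01, "fingers": 0.085}, {"rx": 0.0, "ry": 0.0, "rz": -0.034, "dx": -0.021, "dy": -0.028, "dz": -0.01, "fingers": 0.085}, {"rx": 0.0, "ry": 0.0, "rz": -0.033, "dx": -0.02, "dy": -0.028, "dz": -0.01, "fingers": 0.085}, {"rx": 0.0, "ry": 0.0, "rz": -0.036, "dx": -0.017, "dy": -0.029, "dz": -0.007, "fingers": 0.085}, {"rx": 0.0, "ry": 0.0, "rz": -0.037, "dx": -0.017, "dy": -0.03, "dz": -0.006, "fingers": 0.085}, {"rx": 0.0, "ry": 0.0, "rz": -0.036, "dx": -0.015, "dy": -0.03, "dz": -0.007, "fingers": 0.085}]
[{"rx": 0.0, "ry": 0.0, "rz": -0.037, "dx": -0.014, "dy": -0.03, "dz": -0.007, "fingers": 0.085}, {"rx": 0.0, "ry": 0.0, "rz": -0.036, "dx": -0.013, "dy": -0.032, "dz": -0.006, "fingers": 0.085}, {"rx": 0.0, "ry": 0.0, "rz": -0.036, "dx": -0.012, "dy": -0.031, "dz": -0.007, "fingers": 0.085}, {"rx": 0.0, "ry": 0.0, "rz": -0.037, "dx": -0.01, "dy": -0.032, "dz": -0.006, "fingers": 0.085}, {"rx": 0.0, "ry": 0.0, "rz": -0.036, "dx": -0.01, "dy": -0.033, "dz": -0.007, "fingers": 0.085}, {"rx": 0.0, "ry": 0.0, "rz": -0.036, "dx": -0.008, "dy": -0.033, "dz": -0.007, "fingers": 0.085}]
```

>>> {"fn": "arm_command", "kwargs": {
  "deltas": [
    {"rx":0.0,"ry":0.0,"rz":-0.033,"dx":-0.027,"dy":-0.022,"dz":-0.01,"fingers":0.085},
    {"rx":0.0,"ry":0.0,"rz":-0.034,"dx":-0.026,"dy":-0.022,"dz":-0.01,"fingers":0.085},
    {"rx":0.0,"ry":0.0,"rz":-0.033,"dx":-0.025,"dy":-0.024,"dz":-0.01,"fingers":0.085},
    {"rx":0.0,"ry":0.0,"rz":-0.033,"dx":-0.024,"dy":-0.024,"dz":-0.009,"fingers":0.085},
    {"rx":0.0,"ry":0.0,"rz":-0.034,"dx":-0.023,"dy":-0.025,"dz":-0.01,"fingers":0.085},
    {"rx":0.0,"ry":0.0,"rz":-0.033,"dx":-0.023,"dy":-0.026,"dz":-0.01,"fingers":0.085},
    {"rx":0.0,"ry":0.0,"rz":-0.033,"dx":-0.022,"dy":-0.026,"dz":-0.01,"fingers":0.085},
    {"rx":0.0,"ry":0.0,"rz":-0.034,"dx":-0.021,"dy":-0.028,"dz":-0.01,"fingers":0.085},
    {"rx":0.0,"ry":0.0,"rz":-0.033,"dx":-0.02,"dy":-0.028,"dz":-0.01,"fingers":0.085},
    {"rx":0.0,"ry":0.0,"rz":-0.036,"dx":-0.017,"dy":-0.029,"dz":-0.007,"fingers":0.085},
    {"rx":0.0,"ry":0.0,"rz":-0.037,"dx":-0.017,"dy":-0.03,"dz":-0.006,"fingers":0.085},
    {"rx":0.0,"ry":0.0,"rz":-0.036,"dx":-0.015,"dy":-0.03,"dz":-0.007,"fingers":0.085}
  ]
}}

```text
time_s: 3.9
position: [0.3908, 0.1698, 0.3407]
tool_rot: [[-0.996, -0.087, 0.0], [-0.087, 0.996, 0.0], [-0.0, -0.0, -1.0]]
ft_force: [1.0, 0.5, 0.6]
grip_width: 0.0849
gripper_force: 0.0
```

>>> {"fn": "arm_command", "kwargs": {
  "deltas": [
    {"rx":0.0,"ry":0.0,"rz":-0.037,"dx":-0.014,"dy":-0.03,"dz":-0.007,"fingers":0.085},
    {"rx":0.0,"ry":0.0,"rz":-0.036,"dx":-0.013,"dy":-0.032,"dz":-0.006,"fingers":0.085},
    {"rx":0.0,"ry":0.0,"rz":-0.036,"dx":-0.012,"dy":-0.031,"dz":-0.007,"fingers":0.085},
    {"rx":0.0,"ry":0.0,"rz":-0.037,"dx":-0.01,"dy":-0.032,"dz":-0.006,"fingers":0.085},
    {"rx":0.0,"ry":0.0,"rz":-0.036,"dx":-0.01,"dy":-0.033,"dz":-0.007,"fingers":0.085},
    {"rx":0.0,"ry":0.0,"rz":-0.036,"dx":-0.008,"dy":-0.033,"dz":-0.007,"fingers":0.085},
    {"rx":0.0,"ry":0.0,"rz":0.0,"dx":0.0,"dy":0.0,"dz":0.0,"fingers":0.085}
  ]
}}

```text
time_s: 4.6
position: [0.4916, -0.0084, 0.3801]
tool_rot: [[-0.955, -0.296, -0.0], [-0.296, 0.955, -0.001], [0.0, -0.001, -1.0]]
ft_force: [-0.6, -0.4, -0.7]
grip_width: 0.085
gripper_force: 0.0
```

Run:
```python
from h import *
np.set_printoptions(precision=4,suppress=True)
s=env.observe();print(s["time_s"],s["position"],np.array(s["tool_rot"]).round(3).tolist(),s["q"])
im=env.get_image("wrist");cv2.imwrite("pics/w2.png",im["color"])
for q,z in(("stage",0),("seat",.015),("hinge",.023),("lug",.07)):
    r=env.tip_of(q,im); print(q,[(round(x["p"],2),np.round(x["location"],1).tolist(),onz(im,x["location"],z)) for x in r[:2]])
print(env.look_for("stage",im)[:1],env.look_for("lug",im)[:1])
np.save("w2.npy",{k:im[k] for k in im if k!="color"},allow_pickle=True)
```

```text
4.6 [ 0.4916 -0.0084  0.3801] [[-0.955, -0.296, -0.0], [-0.296, 0.955, -0.001], [0.0, -0.001, -1.0]] [ -14.79     12.0651   64.3565   -0.0322  103.5704 -121.9994]
stage []
seat []
hinge [(0.71, [88.7, 102.6], array([ 0.5195, -0.3984,  0.023 ])), (0.7, [474.9, 195.9], array([0.476 , 0.2951, 0.023 ]))]
lug [(0.63, [316.0, 182.1], array([0.5269, 0.0044, 0.07  ]))]
[{'box': [274.1, 161.7, 361.9, 289.1], 'p': 0.92}] [{'box': [277.8, 168.0, 357.3, 283.1], 'p': 0.86}]
```

View pics/w2.png

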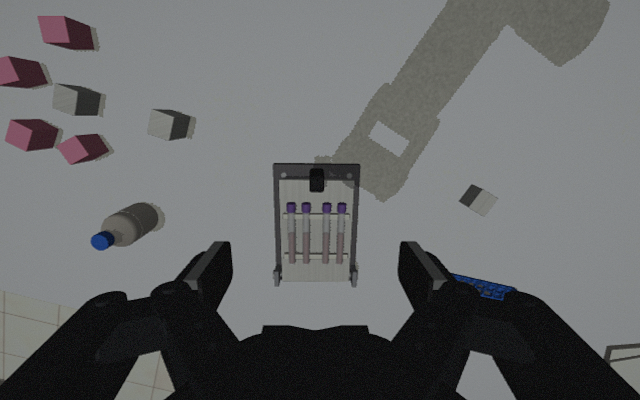

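The wrist picture shows the table from above: lug at (316,180), slab corners at (273,163) and (360,163), hinge cheeks at (277,278) and (354,276). The grey low block is at (478,200), the tall one at (170,124), and the middle one at (78,100) among the pink. Now I'll fit the slab edges numerically.

Run:
```python
from h import *
np.set_printoptions(precision=4,suppress=True)
im=np.load("w2.npy",allow_pickle=True).item();g=cv2.GaussianBlur(cv2.cvtColor(cv2.imread("pics/w2.png"),6).astype(np.float32),(3,3),0)
def edge(line,sign):  # strongest gradient, subpixel
    d=np.diff(line)*sign;i=int(np.argmax(d))
    w=np.clip(d[max(i-2,0):i+3],0,None);return (np.arange(max(i-2,0),max(i-2,0)+len(w))*w).sum()/w.sum()+.5
L=[];Rr=[];T=[]
for r in range(170,262,6):
    L.append(onz(im,(262+edge(g[r,262:281],-1),r),.015));Rr.append(onz(im,(352+edge(g[r,352:372],1),r),.015))
for c in range(282,354,6):
    if 300<c<334: continue
    T.append(onz(im,(c,155+edge(g[155:172,c],-1)),.015))
def fit(P):
    P=np.array(P)[:,:2];m=np.median(P,0)
    v=cv2.fitLine(P.astype(np.float32),cv2.DIST_HUBER,0,.001,.001).ravel();return v[2:],v[:2]
res={}
for n,P in(("L",L),("R",Rr),("T",T)):
    p,v=fit(P);res[n]=(p,v);print(n,p,np.degrees(np.arctan2(v[1],v[0])))
v=res["L"][1]*np.sign(res["L"][1][0])+res["R"][1]*np.sign(res["R"][1][0]);v/=np.linalg.norm(v);n=np.array([-v[1],v[0]])
print("width",n@(res["L"][0]-res["R"][0]),"yaw",np.degrees(np.arctan2(v[1],v[0])))
mid=n@(res["L"][0]+res["R"][0])/2;xe=v@res["T"][0]
O=n*mid+v*(xe+.110);print("stage origin",O,"lug now(th=0)",O+v*(-.095),"seat",O-.031*v)
```

```text
L [ 0.6205 -0.0504] 16.690382
R [0.5791 0.1037] 16.812685
T [ 0.5065 -0.0077] -73.45852
width -0.159488 yaw 16.751535
stage origin [0.61   0.0297] lug now(th=0) [0.5191 0.0024] seat [0.5804 0.0208]
```

```bash
cat >> h.py <<'E'
O=np.array([.6124,.0304,0]);YAW=16.75;SR=Rn.from_euler("z",YAW,degrees=True)
def st(p): return O+SR.apply(p)             # stage -> world
def pl(p,th): # plate -> world
    c,s=np.cos(th),np.sin(th);return st([110+p[0]*c*1+p[2]*s and (.110+p[0]*c+p[2]*s),p[1],.023-p[0]*s+p[2]*c])
def tcp(G,R,k=.0187): return np.array(G)+R.apply([0,0,k])
E
sed -i 's/110+p\[0\]\*c\*1+p\[2\]\*s and (.110+p\[0\]\*c+p\[2\]\*s)/.110+p[0]*c+p[2]*s/' h.py
python3 - <<'E'
from h import *
T=tool(YAW,18);G=pl([-.205,0,.046],.05);print(G,pl([-.205,0,.046],.65))
t=tcp(G,T);pre=t-T.apply([0,0,.09])
rows([(pre,T,9),(t,T,6)])
print(t,pre)
E
```

```text
[0.52387754 0.00375776 0.07918824] [0.58811733 0.02309174 0.18368307]
[{"rx": 0.0, "ry": -0.035, "rz": 0.001, "dx": -0.001, "dy": 0.0, "dz": 0.026, "fingers": 0.085}, {"rx": 0.0, "ry": -0.035, "rz": 0.002, "dx": -0.001, "dy": 0.0, "dz": 0.026, "fingers": 0.085}, {"rx": 0.001, "ry": -0.035, "rz": 0.001, "dx": 0.0, "dy": -0.001, "dz": 0.026, "fingers": 0.085}, {"rx": 0.0, "ry": -0.035, "rz": 0.001, "dx": 0.002, "dy": 0.0, "dz": 0.026, "fingers": 0.085}, {"rx": 0.0, "ry": -0.034, "rz": 0.002, "dx": 0.002, "dy": 0.0, "dz": 0.026, "fingers": 0.085}, {"rx": 0.0, "ry": -0.035, "rz": 0.001, "dx": 0.003, "dy": 0.0, "dz": 0.026, "fingers": 0.085}, {"rx": 0.0, "ry": -0.035, "rz": 0.001, "dx": 0.004, "dy": 0.0, "dz": 0.025, "fingers": 0.085}, {"rx": 0.001, "ry": -0.035, "rz": 0.002, "dx": 0.005, "dy": -0.001, "dz": 0.026, "fingers": 0.085}, {"rx": 0.0, "ry": -0.035, "rz": 0.001, "dx": 0.005, "dy": 0.0, "dz": 0.025, "fingers": 0.085}, {"rx": 0.0, "ry": 0.0, "rz": 0.0, "dx": 0.0, "dy": 0.0, "dz": 0.015, "fingers": 0.085}, {"rx": 0.0, "ry": 0.0, "rz": 0.0, "dx": 0.0, "dy": 0.0, "dz": 0.015, "fingers": 0.085}, {"rx": 0.0, "ry": 0.0, "rz": 0.0, "dx": 0.0, "dy": 0.0, "dz": 0.015, "fingers": 0.085}]
[{"rx": 0.0, "ry": 0.0, "rz": 0.0, "dx": 0.0, "dy": 0.0, "dz": 0.015, "fingers": 0.085}, {"rx": 0.0, "ry": 0.0, "rz": 0.0, "dx": 0.0, "dy": 0.0, "dz": 0.015, "fingers": 0.085}, {"rx": 0.0, "ry": 0.0, "rz": 0.0, "dx": 0.0, "dy": 0.0, "dz": 0.015, "fingers": 0.085}]
[0.52941098 0.00542314 0.06140348] [ 0.50277946 -0.00259204  0.14699857]
```

>>> {"fn": "arm_command", "kwargs": {
  "deltas": [
    {"rx":0.0,"ry":-0.035,"rz":0.001,"dx":-0.001,"dy":0.0,"dz":0.026,"fingers":0.085},
    {"rx":0.0,"ry":-0.035,"rz":0.002,"dx":-0.001,"dy":0.0,"dz":0.026,"fingers":0.085},
    {"rx":0.001,"ry":-0.035,"rz":0.001,"dx":0.0,"dy":-0.001,"dz":0.026,"fingers":0.085},
    {"rx":0.0,"ry":-0.035,"rz":0.001,"dx":0.002,"dy":0.0,"dz":0.026,"fingers":0.085},
    {"rx":0.0,"ry":-0.034,"rz":0.002,"dx":0.002,"dy":0.0,"dz":0.026,"fingers":0.085},
    {"rx":0.0,"ry":-0.035,"rz":0.001,"dx":0.003,"dy":0.0,"dz":0.026,"fingers":0.085},
    {"rx":0.0,"ry":-0.035,"rz":0.001,"dx":0.004,"dy":0.0,"dz":0.025,"fingers":0.085},
    {"rx":0.001,"ry":-0.035,"rz":0.002,"dx":0.005,"dy":-0.001,"dz":0.026,"fingers":0.085},
    {"rx":0.0,"ry":-0.035,"rz":0.001,"dx":0.005,"dy":0.0,"dz":0.025,"fingers":0.085},
    {"rx":0.0,"ry":0.0,"rz":0.0,"dx":0.0,"dy":0.0,"dz":0.0,"fingers":0.085}
  ]
}}

```text
time_s: 5.95
position: [0.5015, -0.0025, 0.1446]
tool_rot: [[-0.913, -0.287, 0.29], [-0.273, 0.958, 0.091], [-0.304, 0.004, -0.953]]
ft_force: [-1.4, -0.5, 0.2]
grip_width: 0.0847
gripper_force: 0.0
```

Run:
```python
from h import *
np.set_printoptions(precision=4,suppress=True)
s=env.observe();print(s["time_s"],s["position"],s["q"],s["ft_force"])
im=env.get_image("wrist");cv2.imwrite("pics/w3.png",im["color"])
for th in(0,.05,.1): print(th,[proj(im,pl([-.205,y,z],th)).round(0).tolist() for y,z in((0,.058),(.012,.058),(-.012,.058))],proj(im,pl([-.22,0,.058],th)).round(1))
r=env.tip_of("lug",im);print([(x["p"],x["location"],onz(im,x["location"],.077)) for x in r]); print(env.look_for("lug",im)[:1])
T=tool(YAW,18)
```

```text
5.95 [ 0.5015 -0.0025  0.1446] [ -19.426    16.2146  101.8577   14.0883   48.4433 -134.2129] [-1.374  -0.5053  0.1848]
0 [[314.0, 208.0], [329.0, 208.0], [298.0, 208.0]] [313.7 192.3]
0.05 [[314.0, 220.0], [330.0, 220.0], [298.0, 220.0]] [313.7 204.2]
0.1 [[314.0, 232.0], [330.0, 232.0], [298.0, 232.0]] [313.7 217.4]
[(0.8, [311.8, 207.4], array([0.5238, 0.0021, 0.077 ]))]
[{'box': [241.7, 171.0, 386.4, 321.0], 'p': 0.65}]
```

View pics/w3.png

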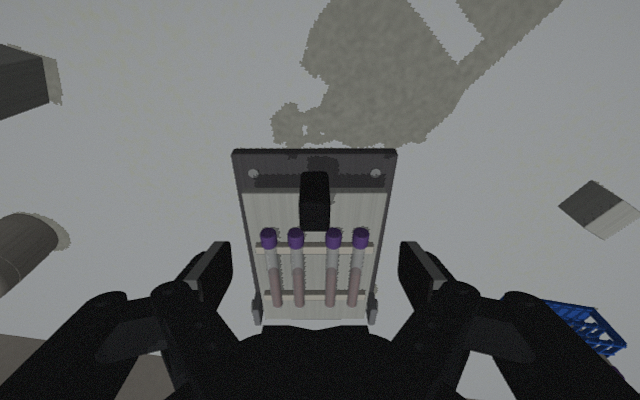

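The lug stands at columns 300–330, rows 172–230, which fits the predicted top centre (314,220) for an angle of about 0.05. I'm going in and closing.

>>> {"fn": "arm_command", "kwargs": {
  "deltas": [
    {"rx":0,"ry":0,"rz":0,"dx":-0.001,"dy":0,"dz":0.015,"fingers":0.085},
    {"rx":0,"ry":0,"rz":0,"dx":-0.001,"dy":0,"dz":0.015,"fingers":0.085},
    {"rx":0,"ry":0,"rz":0,"dx":0,"dy":0,"dz":0.015,"fingers":0.085},
    {"rx":0,"ry":0,"rz":0,"dx":0,"dy":0,"dz":0.015,"fingers":0.085},
    {"rx":0,"ry":0,"rz":0,"dx":0,"dy":0,"dz":0.015,"fingers":0.07},
    {"rx":0,"ry":0,"rz":0,"dx":0,"dy":0,"dz":0.013,"fingers":0.05},
    {"rx":0,"ry":0,"rz":0,"dx":0,"dy":0,"dz":0,"fingers":0.04},
    {"rx":0,"ry":0,"rz":0,"dx":0,"dy":0,"dz":0,"fingers":0.015},
    {"rx":0,"ry":0,"rz":0,"dx":0,"dy":0,"dz":0,"fingers":0.015},
    {"rx":0,"ry":0,"rz":0,"dx":0,"dy":0,"dz":0,"fingers":0.015},
    {"rx":0,"ry":0,"rz":0,"dx":0,"dy":0,"dz":0,"fingers":0.015},
    {"rx":0,"ry":0,"rz":0,"dx":0,"dy":0,"dz":0,"fingers":0.015}
  ],
  "squeeze": 40
}}

```text
time_s: 7.3
position: [0.5311, 0.0059, 0.0645]
tool_rot: [[-0.911, -0.287, 0.296], [-0.273, 0.958, 0.09], [-0.309, 0.002, -0.951]]
ft_force: [1.9, 8.4, -4.8]
grip_width: 0.0232
gripper_force: 46.5
```

```bash
cat >> h.py <<'E'
def swing(dth,n,f,piv=None):
    """rows turning the held lug about the hinge axis by dth (up +)"""
    s=env.observe();p=np.array(s["position"]);R=Rn.from_matrix(s["tool_rot"]);H=st([.110,0,.023]);ax=SR.apply([0,1,0])
    out=[]
    p0,R0=p.copy(),R
    for i in range(1,n+1):
        q=Rn.from_rotvec(ax*dth*i/n);P=H+q.apply(p0-H);Q=q*R0
        d=np.round(R.inv().apply(P-p),3)+0.;w=np.round((R.inv()*Q).as_rotvec(),3)+0.
        p=p+R.apply(d);R=R*Rn.from_rotvec(w)
        out.append(dict(zip(("rx","ry","rz","dx","dy","dz","fingers"),[*map(float,w),*map(float,d),f])))
    for i in range(0,len(out),12):print(json.dumps(out[i:i+12]))
    return p,R
E
python3 - <<'E'
from h import *
s=env.observe();print(s["time_s"],s["position"],s["ft_force"],s["grip_width"],s["gripper_force"])
print("grasp in stage",SR.inv().apply(np.array(s["position"])+np.array(s["tool_rot"])@[0,0,-.0187]-O))
swing(.60,24,0.015)
E
```

```text
7.3 [0.53113271 0.00592902 0.06453909] [ 1.89102692  8.39580206 -4.83417561] 0.023214530373013277 46.49574816226959
grasp in stage [-9.06526941e-02 -3.40541304e-05  8.23230530e-02]
[{"rx": 0.0, "ry": 0.025, "rz": 0.0, "dx": -0.003, "dy": 0.0, "dz": -0.004, "fingers": 0.015}, {"rx": 0.0, "ry": 0.025, "rz": 0.0, "dx": -0.002, "dy": 0.0, "dz": -0.005, "fingers": 0.015}, {"rx": 0.0, "ry": 0.025, "rz": 0.0, "dx": -0.003, "dy": 0.0, "dz": -0.004, "fingers": 0.015}, {"rx": 0.0, "ry": 0.025, "rz": 0.0, "dx": -0.002, "dy": 0.0, "dz": -0.004, "fingers": 0.015}, {"rx": 0.0, "ry": 0.025, "rz": 0.0, "dx": -0.003, "dy": 0.0, "dz": -0.004, "fingers": 0.015}, {"rx": 0.0, "ry": 0.025, "rz": 0.0, "dx": -0.002, "dy": 0.0, "dz": -0.005, "fingers": 0.015}, {"rx": 0.0, "ry": 0.025, "rz": 0.0, "dx": -0.003, "dy": 0.0, "dz": -0.004, "fingers": 0.015}, {"rx": 0.0, "ry": 0.025, "rz": 0.0, "dx": -0.002, "dy": 0.0, "dz": -0.004, "fingers": 0.015}, {"rx": 0.0, "ry": 0.025, "rz": 0.0, "dx": -0.003, "dy": 0.0, "dz": -0.005, "fingers": 0.015}, {"rx": 0.0, "ry": 0.025, "rz": 0.0, "dx": -0.002, "dy": 0.0, "dz": -0.00
[... 642 characters left out ...]
dy": 0.0, "dz": -0.005, "fingers": 0.015}, {"rx": 0.0, "ry": 0.025, "rz": 0.0, "dx": -0.003, "dy": 0.0, "dz": -0.004, "fingers": 0.015}, {"rx": 0.0, "ry": 0.025, "rz": 0.0, "dx": -0.002, "dy": 0.0, "dz": -0.004, "fingers": 0.015}, {"rx": 0.0, "ry": 0.025, "rz": 0.0, "dx": -0.003, "dy": 0.0, "dz": -0.005, "fingers": 0.015}, {"rx": 0.0, "ry": 0.025, "rz": 0.0, "dx": -0.002, "dy": 0.0, "dz": -0.004, "fingers": 0.015}, {"rx": 0.0, "ry": 0.025, "rz": 0.0, "dx": -0.003, "dy": 0.0, "dz": -0.004, "fingers": 0.015}, {"rx": 0.0, "ry": 0.025, "rz": 0.0, "dx": -0.003, "dy": 0.0, "dz": -0.004, "fingers": 0.015}, {"rx": 0.0, "ry": 0.025, "rz": 0.0, "dx": -0.002, "dy": 0.0, "dz": -0.005, "fingers": 0.015}]
```

Gripped at 23 mm. Now swinging up.

>>> {"fn": "arm_command", "kwargs": {
  "deltas": [
    {"rx":0.0,"ry":0.025,"rz":0.0,"dx":-0.003,"dy":0.0,"dz":-0.004,"fingers":0.015},
    {"rx":0.0,"ry":0.025,"rz":0.0,"dx":-0.002,"dy":0.0,"dz":-0.005,"fingers":0.015},
    {"rx":0.0,"ry":0.025,"rz":0.0,"dx":-0.003,"dy":0.0,"dz":-0.004,"fingers":0.015},
    {"rx":0.0,"ry":0.025,"rz":0.0,"dx":-0.002,"dy":0.0,"dz":-0.004,"fingers":0.015},
    {"rx":0.0,"ry":0.025,"rz":0.0,"dx":-0.003,"dy":0.0,"dz":-0.004,"fingers":0.015},
    {"rx":0.0,"ry":0.025,"rz":0.0,"dx":-0.002,"dy":0.0,"dz":-0.005,"fingers":0.015},
    {"rx":0.0,"ry":0.025,"rz":0.0,"dx":-0.003,"dy":0.0,"dz":-0.004,"fingers":0.015},
    {"rx":0.0,"ry":0.025,"rz":0.0,"dx":-0.002,"dy":0.0,"dz":-0.004,"fingers":0.015},
    {"rx":0.0,"ry":0.025,"rz":0.0,"dx":-0.003,"dy":0.0,"dz":-0.005,"fingers":0.015},
    {"rx":0.0,"ry":0.025,"rz":0.0,"dx":-0.002,"dy":0.0,"dz":-0.004,"fingers":0.015},
    {"rx":0.0,"ry":0.025,"rz":0.0,"dx":-0.003,"dy":0.0,"dz":-0.004,"fingers":0.015},
    {"rx":0.0,"ry":0.025,"rz":0.0,"dx":-0.003,"dy":0.0,"dz":-0.004,"fingers":0.015}
  ]
}}

```text
time_s: 8.5
position: [0.5508, 0.0119, 0.1197]
tool_rot: [[-0.958, -0.287, 0.01], [-0.287, 0.958, 0.005], [-0.011, 0.002, -1.0]]
ft_force: [-5.5, 4.8, -3.2]
grip_width: 0.0234
gripper_force: 46.8
```

>>> {"fn": "arm_command", "kwargs": {
  "deltas": [
    {"rx":0.0,"ry":0.025,"rz":0.0,"dx":-0.002,"dy":0.0,"dz":-0.005,"fingers":0.015},
    {"rx":0.0,"ry":0.025,"rz":0.0,"dx":-0.003,"dy":0.0,"dz":-0.004,"fingers":0.015},
    {"rx":0.001,"ry":0.025,"rz":0.001,"dx":-0.002,"dy":0.0,"dz":-0.004,"fingers":0.015},
    {"rx":0.0,"ry":0.025,"rz":0.0,"dx":-0.003,"dy":0.0,"dz":-0.004,"fingers":0.015},
    {"rx":0.0,"ry":0.025,"rz":0.0,"dx":-0.002,"dy":0.0,"dz":-0.005,"fingers":0.015},
    {"rx":0.0,"ry":0.025,"rz":0.0,"dx":-0.003,"dy":0.0,"dz":-0.004,"fingers":0.015},
    {"rx":0.0,"ry":0.025,"rz":0.0,"dx":-0.002,"dy":0.0,"dz":-0.004,"fingers":0.015},
    {"rx":0.0,"ry":0.025,"rz":0.0,"dx":-0.003,"dy":0.0,"dz":-0.005,"fingers":0.015},
    {"rx":0.0,"ry":0.025,"rz":0.0,"dx":-0.002,"dy":0.0,"dz":-0.004,"fingers":0.015},
    {"rx":0.0,"ry":0.025,"rz":0.0,"dx":-0.003,"dy":0.0,"dz":-0.004,"fingers":0.015},
    {"rx":0.0,"ry":0.025,"rz":0.0,"dx":-0.003,"dy":0.0,"dz":-0.004,"fingers":0.015},
    {"rx":0.0,"ry":0.0,"rz":0.0,"dx":0.0,"dy":0.0,"dz":0.0,"fingers":0.015}
  ]
}}

```text
time_s: 9.7
position: [0.5829, 0.0215, 0.1639]
tool_rot: [[-0.925, -0.286, -0.249], [-0.276, 0.958, -0.074], [0.259, 0.0, -0.966]]
ft_force: [-3.9, 5.8, 3.0]
grip_width: 0.0229
gripper_force: 47.5
```

Run:
```python
from h import *
s=env.observe();print(s["time_s"],s["position"],s["ft_force"],s["wrist_torque"],s["grip_width"],s["q"])
g=SR.inv().apply(np.array(s["position"])+np.array(s["tool_rot"])@[0,0,-.0187]-O);print("grasp",g)
x,z=g[0]-.110,g[2]-.023;print("r",np.hypot(x,z),"theta",np.arctan2(z,-x)-np.arctan2(.046,.205), np.hypot(.205,.046))
x,z=-.0906-.110,.0823-.023;print("th0",np.arctan2(z,-x)-np.arctan2(.046,.205),np.hypot(x,z))
```

```text
9.7 [0.58285347 0.02145465 0.16388566] [-3.85893114  5.77135248  3.00296149] [ 0.55920174  0.39679905 -0.26030468] 0.02289375494906586 [  -6.85688003   34.94066357   64.26916671   -5.95131062   94.60863171
 -113.24985004]
grasp [-2.60190758e-02 -6.19211845e-05  1.81945272e-01]
r 0.20920035513941315 theta 0.6422335318888099 0.21009759636892564
th0 0.06669333577314973 0.20918138062456706
```

The plate is at about 0.64 rad. I'll take it a bit higher for clearance, then let go and back out.

>>> {"fn": "arm_command", "kwargs": {
  "deltas": [
    {"rx":0.0,"ry":0.02,"rz":0.0,"dx":-0.002,"dy":0.0,"dz":-0.003,"fingers":0.015},
    {"rx":0.0,"ry":0.02,"rz":0.0,"dx":-0.002,"dy":0.0,"dz":-0.003,"fingers":0.015},
    {"rx":0.0,"ry":0.0,"rz":0.0,"dx":0.0,"dy":0.0,"dz":0.0,"fingers":0.015},
    {"rx":0.0,"ry":0.0,"rz":0.0,"dx":0.0,"dy":0.0,"dz":0.0,"fingers":0.06},
    {"rx":0.0,"ry":0.0,"rz":0.0,"dx":0.0,"dy":0.0,"dz":0.0,"fingers":0.06},
    {"rx":0.0,"ry":0.0,"rz":0.0,"dx":0.0,"dy":0.0,"dz":0.0,"fingers":0.06}
  ]
}}

```text
time_s: 10.3
position: [0.5886, 0.0218, 0.1679]
tool_rot: [[-0.916, -0.286, -0.283], [-0.272, 0.958, -0.086], [0.296, -0.002, -0.955]]
ft_force: [-0.1, -1.0, 0.9]
grip_width: 0.06
gripper_force: 0.0
```

Run:
```python
from h import *
s=env.observe();R=Rn.from_matrix(s["tool_rot"]);p=np.array(s["position"]);print(p)
g=SR.inv().apply(p+R.apply([0,0,-.0187])-O);x,z=g[0]-.110,g[2]-.023;print("theta",np.arctan2(z,-x)-np.arctan2(.046,.205))
up=p+R.apply([0,0,-.09])
rows([(up,R,3),((.52,-.36,.30),tool(-90,0),17)],.06)
```

```text
[0.58864687 0.02176382 0.16791054]
theta 0.6772600425422823
[{"rx": 0.0, "ry": 0.0, "rz": 0.0, "dx": 0.0, "dy": 0.0, "dz": -0.03, "fingers": 0.06}, {"rx": 0.0, "ry": 0.0, "rz": 0.0, "dx": 0.0, "dy": 0.0, "dz": -0.03, "fingers": 0.06}, {"rx": 0.0, "ry": 0.0, "rz": 0.0, "dx": 0.0, "dy": 0.0, "dz": -0.03, "fingers": 0.06}, {"rx": -0.016, "ry": -0.012, "rz": 0.108, "dx": 0.012, "dy": -0.02, "dz": 0.001, "fingers": 0.06}, {"rx": -0.017, "ry": -0.012, "rz": 0.109, "dx": 0.01, "dy": -0.022, "dz": 0.0, "fingers": 0.06}, {"rx": -0.016, "ry": -0.012, "rz": 0.108, "dx": 0.007, "dy": -0.022, "dz": 0.0, "fingers": 0.06}, {"rx": -0.017, "ry": -0.012, "rz": 0.109, "dx": 0.005, "dy": -0.024, "dz": 0.0, "fingers": 0.06}, {"rx": -0.017, "ry": -0.013, "rz": 0.108, "dx": 0.003, "dy": -0.023, "dz": -0.001, "fingers": 0.06}, {"rx": -0.016, "ry": -0.012, "rz": 0.109, "dx": 0.0, "dy": -0.024, "dz": -0.001, "fingers": 0.06}, {"rx": -0.016, "ry": -0.012, "rz": 0.108, "dx": -0.003, "dy": -0.023, "dz": -0.002, "fingers": 0.06}, {"rx": -0.017, "ry": -0.012, "rz": 0.109, "dx": -0.006, "dy": -0.024, "dz": -0.002, 
[... 232 characters left out ...]
016, "ry": -0.012, "rz": 0.108, "dx": -0.013, "dy": -0.02, "dz": -0.002, "fingers": 0.06}, {"rx": -0.017, "ry": -0.013, "rz": 0.109, "dx": -0.014, "dy": -0.019, "dz": -0.003, "fingers": 0.06}, {"rx": -0.016, "ry": -0.012, "rz": 0.108, "dx": -0.017, "dy": -0.016, "dz": -0.003, "fingers": 0.06}, {"rx": -0.017, "ry": -0.012, "rz": 0.109, "dx": -0.018, "dy": -0.015, "dz": -0.003, "fingers": 0.06}, {"rx": -0.016, "ry": -0.012, "rz": 0.108, "dx": -0.02, "dy": -0.013, "dz": -0.003, "fingers": 0.06}, {"rx": -0.017, "ry": -0.012, "rz": 0.109, "dx": -0.021, "dy": -0.01, "dz": -0.003, "fingers": 0.06}, {"rx": -0.016, "ry": -0.012, "rz": 0.108, "dx": -0.022, "dy": -0.008, "dz": -0.003, "fingers": 0.06}]
```

>>> {"fn": "arm_command", "kwargs": {
  "deltas": [
    {"rx":0.0,"ry":0.0,"rz":0.0,"dx":0.0,"dy":0.0,"dz":-0.03,"fingers":0.06},
    {"rx":0.0,"ry":0.0,"rz":0.0,"dx":0.0,"dy":0.0,"dz":-0.03,"fingers":0.06},
    {"rx":0.0,"ry":0.0,"rz":0.0,"dx":0.0,"dy":0.0,"dz":-0.03,"fingers":0.06},
    {"rx":-0.016,"ry":-0.012,"rz":0.108,"dx":0.012,"dy":-0.02,"dz":0.001,"fingers":0.06},
    {"rx":-0.017,"ry":-0.012,"rz":0.109,"dx":0.01,"dy":-0.022,"dz":0.0,"fingers":0.06},
    {"rx":-0.016,"ry":-0.012,"rz":0.108,"dx":0.007,"dy":-0.022,"dz":0.0,"fingers":0.06},
    {"rx":-0.017,"ry":-0.012,"rz":0.109,"dx":0.005,"dy":-0.024,"dz":0.0,"fingers":0.06},
    {"rx":-0.017,"ry":-0.013,"rz":0.108,"dx":0.003,"dy":-0.023,"dz":-0.001,"fingers":0.06},
    {"rx":-0.016,"ry":-0.012,"rz":0.109,"dx":0.0,"dy":-0.024,"dz":-0.001,"fingers":0.06},
    {"rx":-0.016,"ry":-0.012,"rz":0.108,"dx":-0.003,"dy":-0.023,"dz":-0.002,"fingers":0.06},
    {"rx":-0.017,"ry":-0.012,"rz":0.109,"dx":-0.006,"dy":-0.024,"dz":-0.002,"fingers":0.06},
    {"rx":-0.016,"ry":-0.012,"rz":0.108,"dx":-0.007,"dy":-0.022,"dz":-0.002,"fingers":0.06}
  ]
}}

```text
time_s: 11.5
position: [0.5637, -0.1778, 0.278]
tool_rot: [[-0.751, 0.642, -0.155], [0.646, 0.763, 0.031], [0.139, -0.077, -0.987]]
ft_force: [0.2, -0.5, 0.2]
grip_width: 0.06
gripper_force: 0.0
```

>>> {"fn": "arm_command", "kwargs": {
  "deltas": [
    {"rx":-0.017,"ry":-0.012,"rz":0.109,"dx":-0.01,"dy":-0.021,"dz":-0.003,"fingers":0.06},
    {"rx":-0.016,"ry":-0.012,"rz":0.108,"dx":-0.013,"dy":-0.02,"dz":-0.002,"fingers":0.06},
    {"rx":-0.017,"ry":-0.013,"rz":0.109,"dx":-0.014,"dy":-0.019,"dz":-0.003,"fingers":0.06},
    {"rx":-0.016,"ry":-0.012,"rz":0.108,"dx":-0.017,"dy":-0.016,"dz":-0.003,"fingers":0.06},
    {"rx":-0.017,"ry":-0.012,"rz":0.109,"dx":-0.018,"dy":-0.015,"dz":-0.003,"fingers":0.06},
    {"rx":-0.016,"ry":-0.012,"rz":0.108,"dx":-0.02,"dy":-0.013,"dz":-0.003,"fingers":0.06},
    {"rx":-0.017,"ry":-0.012,"rz":0.109,"dx":-0.021,"dy":-0.01,"dz":-0.003,"fingers":0.06},
    {"rx":-0.016,"ry":-0.012,"rz":0.108,"dx":-0.022,"dy":-0.008,"dz":-0.003,"fingers":0.06},
    {"rx":0,"ry":0,"rz":0,"dx":0,"dy":0,"dz":0,"fingers":0.06},
    {"rx":0,"ry":0,"rz":0,"dx":0,"dy":0,"dz":0,"fingers":0.06}
  ]
}}

```text
time_s: 12.5
position: [0.5202, -0.3594, 0.2992]
tool_rot: [[-0.002, 1.0, -0.001], [1.0, 0.002, 0.001], [0.001, -0.001, -1.0]]
ft_force: [0.3, -0.2, -0.6]
grip_width: 0.0598
gripper_force: 0.0
```

Run:
```python
from h import *
np.set_printoptions(precision=4,suppress=True)
s=env.observe();print(s["time_s"],s["position"],s["q"])
im=env.get_image("wrist");cv2.imwrite("pics/w4.png",im["color"])
np.save("w4.npy",{k:im[k] for k in im if k!="color"},allow_pickle=True)
for q in("block_mid","block_high"): print(q,[(round(x["p"],2),np.round(x["location"]).tolist(),onz(im,x["location"],0)[:2].round(3).tolist()) for x in env.tip_of(q,im)],[np.round(x["box"]).tolist() for x in env.look_for(q,im)])
```

```text
12.5 [ 0.5202 -0.3594  0.2992] [-45.348   28.8014  51.7526  -0.0163  99.5442 -45.4592]
block_mid [(0.9, [313.0, 192.0], [0.517, -0.411]), (0.87, [362.0, 187.0], [0.595, -0.402]), (0.62, [252.0, 212.0], [0.416, -0.445]), (0.57, [363.0, 233.0], [0.601, -0.483]), (0.56, [305.0, 248.0], [0.504, -0.51])] [[349.0, 173.0, 387.0, 209.0], [288.0, 238.0, 320.0, 277.0], [349.0, 224.0, 379.0, 259.0], [299.0, 187.0, 330.0, 218.0], [231.0, 197.0, 268.0, 235.0]]
block_high [(0.75, [312.0, 94.0], [0.516, -0.26])] [[296.0, 74.0, 323.0, 108.0]]
```

View pics/w4.png

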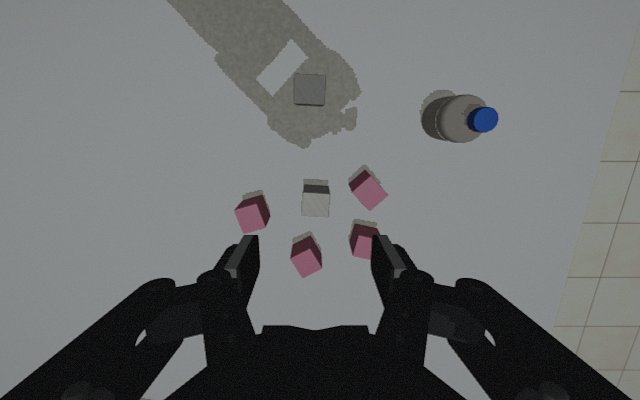

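The wrist picture shows the grey middle block at (316,200) with its bright top at rows 194–217. Pink ones are at (252,213), (306,258), (364,240) and (369,190), the tall block at (310,90) and the bottle at (465,118). I'll fit the block by its outline and check its size against 40x36.

Run:
```python
from h import *
np.set_printoptions(precision=4,suppress=True,linewidth=220)
im=np.load("w4.npy",allow_pickle=True).item();g=cv2.cvtColor(cv2.imread("pics/w4.png"),6)
print(g[176:222:2,296:338:2])
def mdl(x,y,a,h):
    c=np.array([[-.02,-.018],[.02,-.018],[.02,.018],[-.02,.018]])@np.array([[np.cos(a),np.sin(a)],[-np.sin(a),np.cos(a)]])+[x,y]
    return np.array([proj(im,[*q,z]) for z in(h,0) for q in c])
G=cv2.GaussianBlur(g.astype(np.float32),(0,0),.8);M=np.hypot(cv2.Sobel(G,5,1,0),cv2.Sobel(G,5,0,1))
from scipy.ndimage import map_coordinates as mc
from scipy.optimize import differential_evolution as DE
def cost(v,h=.051):
    P=mdl(*v[:3],h);E=[(0,1),(1,2),(2,3),(3,0),(2,6),(3,7),(6,7)];t=np.linspace(.05,.95,15)[:,None]
    return -np.mean([np.minimum(mc(M,(P[i]*(1-t)+P[j]*t).T[::-1],order=1),120).mean() for i,j in E])
for h in(.039,.051,.063):
    for a0 in(0,1.5708):
        r=DE(cost,[(.50,.545),(-.45,-.39),(a0-.5,a0+.5)],args=(h,),seed=1);print(h,r.x,r.fun)
```

```text
[[139 139 141 141 139 144 141 139 140 139 140 140 141 139 140 141 140 139 140 140 141]
 [140 141 139 143 135 133 136 136 136 138 138 135 143 142 142 140 143 141 140 140 141]
 [139 138 140 143 106 109 104 109 105 109 108 105 102 104 107 110 130 140 144 139 141]
 [141 140 143 141 107 111 107 106 106 106 108 108 104 113 114 112 133 141 142 140 142]
 [140 141 140 142  83  72  86  89 102 106 104 107 106 107 109 106 140 140 142 143 141]
 [139 139 140 143  49  50  54  50  51  54  52  51  52  46  50  49  81 141 138 141 139]
 [138 138 138 145  49  53  51  52  54  54  53  48  53  51  55  54  59 142 140 140 140]
 [142 139 140 127  50  50  52  54  52  53  53  53  50  53  53  54  46 132 142 139 141]
 [140 138 141 103  93  81  74  70  69  70  66  55  57  51  46  49  44 129 140 140 140]
 [140 138 141 112 132 134 135 133 134 137 132 137 129 128 126 123 118 126 142 139 141]
 [139 140 142 112 134 131 135 131 129 132 130 128 131 128 131 133 134 131 140 141 140]
 [142 141 140 124 129 129 130 131 131 133 131 128 130 125 130 130 134 128 141 139 140]
 [142 139 140 126 130 128 134 134 131 130 132 133 129 13
[... 469 characters left out ...]
40 139 141 127 125 133 130 129 129 129 131 132 126 130 129 131 109 142 140 140 139]
 [142 140 142 121 128 125 133 126 129 126 127 130 131 129 126 131 113 142 139 143 138]
 [143 141 137 141 140 139 130 131 130 124 121 123 127 130 125 130 117 140 141 142 139]
 [142 140 141 139 140 141 137 141 141 140 140 140 139 141 142 141 141 139 138 141 141]
 [140 141 142 141 140 140 140 140 141 141 143 140 140 138 142 141 140 137 139 138 140]]
0.039 [ 0.5222 -0.4171 -0.0582] -83.5537109375
0.039 [ 0.5174 -0.4081  1.4532] -68.781075
0.051 [ 0.5208 -0.4152 -0.059 ] -86.96024322509766
0.051 [ 0.518  -0.406   1.4516] -67.098946
0.063 [ 0.5202 -0.414  -0.0617] -79.91499
0.063 [ 0.5184 -0.403   1.4609] -65.05587
```

The fit is best at h = 51 mm, which confirms the choice: centre (0.521,-0.415), yaw -3.4°. The lean towards -y grips the 40 mm faces.

Run:
```python
from h import *
T=tool(-93.4,40);G=np.array([.5208,-.4152,.036]);t=tcp(G,T,.0215);pre=t-T.apply([0,0,.10]);print(t,pre)
rows([(pre,T,12)],.06)
rows([(t,T,5)],.06,pre,T)
```

```text
[ 0.51998039 -0.42899561  0.01953004] [ 0.52379253 -0.36482999  0.09613449]
[{"rx": 0.002, "ry": -0.058, "rz": 0.005, "dx": -0.001, "dy": 0.0, "dz": 0.017, "fingers": 0.06}, {"rx": 0.001, "ry": -0.058, "rz": 0.005, "dx": 0.001, "dy": 0.001, "dz": 0.017, "fingers": 0.06}, {"rx": 0.002, "ry": -0.059, "rz": 0.005, "dx": 0.001, "dy": 0.0, "dz": 0.017, "fingers": 0.06}, {"rx": 0.002, "ry": -0.058, "rz": 0.005, "dx": 0.003, "dy": 0.0, "dz": 0.016, "fingers": 0.06}, {"rx": 0.001, "ry": -0.058, "rz": 0.005, "dx": 0.003, "dy": 0.001, "dz": 0.017, "fingers": 0.06}, {"rx": 0.002, "ry": -0.058, "rz": 0.005, "dx": 0.005, "dy": 0.0, "dz": 0.016, "fingers": 0.06}, {"rx": 0.002, "ry": -0.059, "rz": 0.005, "dx": 0.005, "dy": 0.0, "dz": 0.017, "fingers": 0.06}, {"rx": 0.002, "ry": -0.058, "rz": 0.005, "dx": 0.006, "dy": 0.001, "dz": 0.015, "fingers": 0.06}, {"rx": 0.001, "ry": -0.058, "rz": 0.005, "dx": 0.007, "dy": 0.0, "dz": 0.016, "fingers": 0.06}, {"rx": 0.002, "ry": -0.058, "rz": 0.005, "dx": 0.008, "dy": 0.0, "dz": 0.014, "fingers": 0.06}, {"rx": 0.002, "ry": -0.058, "rz": 0.005, "dx": 0.009, "dy": 0.001, "dz": 0.015, "fingers": 0.06}, {"rx": 0.001, "ry": -0.059, "rz": 0.005, "dx": 0.01, "dy": 0.0, "dz": 0.014, "fingers": 0.06}]
[{"rx": 0.0, "ry": 0.0, "rz": 0.0, "dx": 0.0, "dy": 0.0, "dz": 0.02, "fingers": 0.06}, {"rx": 0.0, "ry": 0.0, "rz": 0.0, "dx": 0.0, "dy": 0.0, "dz": 0.02, "fingers": 0.06}, {"rx": 0.0, "ry": 0.0, "rz": 0.0, "dx": 0.0, "dy": 0.0, "dz": 0.02, "fingers": 0.06}, {"rx": 0.0, "ry": 0.0, "rz": 0.0, "dx": 0.0, "dy": 0.0, "dz": 0.02, "fingers": 0.06}, {"rx": 0.0, "ry": 0.0, "rz": 0.0, "dx": 0.0, "dy": 0.0, "dz": 0.02, "fingers": 0.06}]
```

>>> {"fn": "arm_command", "kwargs": {
  "deltas": [
    {"rx":0.002,"ry":-0.058,"rz":0.005,"dx":-0.001,"dy":0.0,"dz":0.017,"fingers":0.06},
    {"rx":0.001,"ry":-0.058,"rz":0.005,"dx":0.001,"dy":0.001,"dz":0.017,"fingers":0.06},
    {"rx":0.002,"ry":-0.059,"rz":0.005,"dx":0.001,"dy":0.0,"dz":0.017,"fingers":0.06},
    {"rx":0.002,"ry":-0.058,"rz":0.005,"dx":0.003,"dy":0.0,"dz":0.016,"fingers":0.06},
    {"rx":0.001,"ry":-0.058,"rz":0.005,"dx":0.003,"dy":0.001,"dz":0.017,"fingers":0.06},
    {"rx":0.002,"ry":-0.058,"rz":0.005,"dx":0.005,"dy":0.0,"dz":0.016,"fingers":0.06},
    {"rx":0.002,"ry":-0.059,"rz":0.005,"dx":0.005,"dy":0.0,"dz":0.017,"fingers":0.06},
    {"rx":0.002,"ry":-0.058,"rz":0.005,"dx":0.006,"dy":0.001,"dz":0.015,"fingers":0.06},
    {"rx":0.001,"ry":-0.058,"rz":0.005,"dx":0.007,"dy":0.0,"dz":0.016,"fingers":0.06},
    {"rx":0.002,"ry":-0.058,"rz":0.005,"dx":0.008,"dy":0.0,"dz":0.014,"fingers":0.06},
    {"rx":0.002,"ry":-0.058,"rz":0.005,"dx":0.009,"dy":0.001,"dz":0.015,"fingers":0.06},
    {"rx":0.001,"ry":-0.059,"rz":0.005,"dx":0.01,"dy":0.0,"dz":0.014,"fingers":0.06}
  ]
}}

```text
time_s: 13.95
position: [0.5239, -0.3652, 0.0955]
tool_rot: [[0.046, 0.998, -0.037], [0.763, -0.059, -0.644], [-0.645, 0.001, -0.764]]
ft_force: [0.2, -1.0, 0.7]
grip_width: 0.0601
gripper_force: 0.0
```

>>> {"fn": "arm_command", "kwargs": {
  "deltas": [
    {"rx":0,"ry":0,"rz":0,"dx":0,"dy":0,"dz":0,"fingers":0.06},
    {"rx":0,"ry":0,"rz":0,"dx":0,"dy":0,"dz":0,"fingers":0.06}
  ]
}}

```text
time_s: 14.15
position: [0.5238, -0.3655, 0.0962]
tool_rot: [[0.046, 0.998, -0.038], [0.765, -0.06, -0.641], [-0.642, 0.0, -0.766]]
ft_force: [-0.2, -1.5, 0.4]
grip_width: 0.06
gripper_force: 0.0
```

Run:
```python
from h import *
np.set_printoptions(precision=4,suppress=True)
s=env.observe();print(s["time_s"],s["position"],s["q"],s["ft_force"])
T=tool(-93.4,40);print("rot err",(Rn.from_matrix(s["tool_rot"]).inv()*T).as_rotvec())
print("in tool",np.array(s["tool_rot"]).T@(np.array([ 0.51998039,-0.42899561,0.01953004])-s["position"]))
im=env.get_image("wrist");cv2.imwrite("pics/w5.png",im["color"][:300,120:520])
c=np.array([[-.02,-.018],[.02,-.018],[.02,.018],[-.02,.018]])@np.array([[1,-.059],[.059,1]])+[.5208,-.4152]
print([proj(im,[*q,.051]).round().tolist() for q in c])
```

```text
14.15 [ 0.5238 -0.3655  0.0962] [-32.4727  35.7628  86.0205 -49.0464  48.0268   1.7092] [-0.192  -1.5157  0.4033]
rot err [-0.0003 -0.0007 -0.0007]
in tool [ 0.0005 -0.      0.0997]
[[292.0, 229.0], [339.0, 229.0], [343.0, 207.0], [288.0, 207.0]]
```

View pics/w5.png

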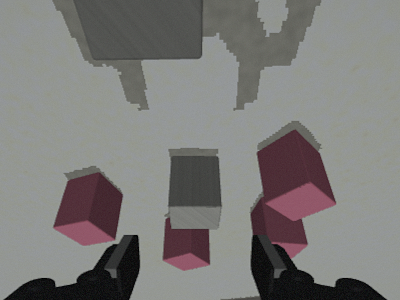

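In this crop (offset 120), the block top has corners at about (288,207), (341,207), (339,229) and (290,229) in full-picture pixels. That is within 2 px of the prediction. I'm narrowing the fingers a little, going in and gripping.

>>> {"fn": "arm_command", "kwargs": {
  "deltas": [
    {"rx":0,"ry":0,"rz":0,"dx":0,"dy":0,"dz":0.02,"fingers":0.053},
    {"rx":0,"ry":0,"rz":0,"dx":0,"dy":0,"dz":0.02,"fingers":0.053},
    {"rx":0,"ry":0,"rz":0,"dx":0.001,"dy":0,"dz":0.02,"fingers":0.053},
    {"rx":0,"ry":0,"rz":0,"dx":0,"dy":0,"dz":0.02,"fingers":0.053},
    {"rx":0,"ry":0,"rz":0,"dx":0,"dy":0,"dz":0.015,"fingers":0.053},
    {"rx":0,"ry":0,"rz":0,"dx":0,"dy":0,"dz":0.005,"fingers":0.053},
    {"rx":0,"ry":0,"rz":0,"dx":0,"dy":0,"dz":0,"fingers":0.053}
  ]
}}

```text
time_s: 14.9
position: [0.5196, -0.43, 0.0193]
tool_rot: [[0.048, 0.998, -0.039], [0.763, -0.062, -0.643], [-0.644, 0.002, -0.765]]
ft_force: [-3.4, 5.7, 8.7]
grip_width: 0.0531
gripper_force: 0.1
```

>>> {"fn": "arm_command", "kwargs": {
  "deltas": [
    {"rx":0,"ry":0,"rz":0,"dx":0,"dy":0,"dz":0,"fingers":0.046},
    {"rx":0,"ry":0,"rz":0,"dx":0,"dy":0,"dz":0,"fingers":0.042},
    {"rx":0,"ry":0,"rz":0,"dx":0,"dy":0,"dz":0,"fingers":0.03},
    {"rx":0,"ry":0,"rz":0,"dx":0,"dy":0,"dz":0,"fingers":0.03},
    {"rx":0,"ry":0,"rz":0,"dx":0,"dy":0,"dz":0,"fingers":0.03},
    {"rx":0,"ry":0,"rz":0,"dx":0,"dy":0,"dz":0,"fingers":0.03}
  ],
  "squeeze": 60
}}

```text
time_s: 15.5
position: [0.5195, -0.4292, 0.0184]
tool_rot: [[0.047, 0.998, -0.039], [0.764, -0.061, -0.642], [-0.643, 0.0, -0.766]]
ft_force: [0.9, -0.1, -0.9]
grip_width: 0.0392
gripper_force: 60.4
```

Run:
```python
from h import *
np.set_printoptions(precision=4,suppress=True)
s=env.observe();print(s["time_s"],s["position"],s["ft_force"],s["grip_width"],s["gripper_force"],s["q"])
p=np.array(s["position"]);R=Rn.from_matrix(s["tool_rot"])
B=R.inv().apply(np.array([.5208,-.4152,0])-p);print("block in tool",B);np.save("B.npy",B)
# block's z in tool
np.save("bz.npy",R.inv().apply([0,0,1]))
# plan: lift, go to stage pre, pose
T=tool(YAW,40)
seat=st([-.034,0,.015+.003])
t=seat-T.apply(B);pre=t+SR.apply([-.12,0,.03]);print("t",t,"pre",pre)
lift=p+[0,0.0,.16]
a,b=rows([(lift,R,6),((.46,-.22,.25),tool(-38,38),10),(pre+[0,0,.05],T,10)],.03)
```

```text
15.5 [ 0.5195 -0.4292  0.0184] [ 0.9382 -0.1181 -0.857 ] 0.039228972829179004 60.41128635406494 [-37.9448  43.9388  85.1792 -55.4906  40.0434   6.2252]
block in tool [0.0226 0.0004 0.0051]
t [0.5934 0.0242 0.0364] pre [ 0.4785 -0.0103  0.0664]
[{"rx": 0.0, "ry": 0.0, "rz": 0.0, "dx": -0.017, "dy": 0.0, "dz": -0.02, "fingers": 0.03}, {"rx": 0.0, "ry": 0.0, "rz": 0.0, "dx": -0.017, "dy": 0.0, "dz": -0.021, "fingers": 0.03}, {"rx": 0.0, "ry": 0.0, "rz": 0.0, "dx": -0.017, "dy": 0.0, "dz": -0.02, "fingers": 0.03}, {"rx": 0.0, "ry": 0.0, "rz": 0.0, "dx": -0.018, "dy": 0.0, "dz": -0.021, "fingers": 0.03}, {"rx": 0.0, "ry": 0.0, "rz": 0.0, "dx": -0.017, "dy": 0.0, "dz": -0.02, "fingers": 0.03}, {"rx": 0.0, "ry": 0.0, "rz": 0.0, "dx": -0.017, "dy": 0.0, "dz": -0.021, "fingers": 0.03}, {"rx": -0.061, "ry": 0.003, "rz": -0.075, "dx": 0.011, "dy": -0.007, "dz": -0.019, "fingers": 0.03}, {"rx": -0.061, "ry": 0.004, "rz": -0.076, "dx": 0.012, "dy": -0.005, "dz": -0.019, "fingers": 0.03}, {"rx": -0.061, "ry": 0.003, "rz": -0.075, "dx": 0.012, "dy": -0.004, "dz": -0.019, "fingers": 0.03}, {"rx": -0
[... 978 characters left out ...]
": 0.03}, {"rx": -0.06, "ry": -0.003, "rz": -0.074, "dx": 0.013, "dy": 0.02, "dz": 0.007, "fingers": 0.03}, {"rx": -0.06, "ry": -0.003, "rz": -0.074, "dx": 0.011, "dy": 0.021, "dz": 0.008, "fingers": 0.03}, {"rx": -0.06, "ry": -0.004, "rz": -0.075, "dx": 0.011, "dy": 0.021, "dz": 0.009, "fingers": 0.03}, {"rx": -0.06, "ry": -0.003, "rz": -0.074, "dx": 0.008, "dy": 0.021, "dz": 0.01, "fingers": 0.03}, {"rx": -0.06, "ry": -0.003, "rz": -0.074, "dx": 0.007, "dy": 0.021, "dz": 0.012, "fingers": 0.03}]
[{"rx": -0.061, "ry": -0.003, "rz": -0.074, "dx": 0.006, "dy": 0.02, "dz": 0.013, "fingers": 0.03}, {"rx": -0.06, "ry": -0.004, "rz": -0.075, "dx": 0.004, "dy": 0.02, "dz": 0.014, "fingers": 0.03}]
```

>>> {"fn": "arm_command", "kwargs": {
  "deltas": [
    {"rx":0.0,"ry":0.0,"rz":0.0,"dx":-0.017,"dy":0.0,"dz":-0.02,"fingers":0.03},
    {"rx":0.0,"ry":0.0,"rz":0.0,"dx":-0.017,"dy":0.0,"dz":-0.021,"fingers":0.03},
    {"rx":0.0,"ry":0.0,"rz":0.0,"dx":-0.017,"dy":0.0,"dz":-0.02,"fingers":0.03},
    {"rx":0.0,"ry":0.0,"rz":0.0,"dx":-0.018,"dy":0.0,"dz":-0.021,"fingers":0.03},
    {"rx":0.0,"ry":0.0,"rz":0.0,"dx":-0.017,"dy":0.0,"dz":-0.02,"fingers":0.03},
    {"rx":0.0,"ry":0.0,"rz":0.0,"dx":-0.017,"dy":0.0,"dz":-0.021,"fingers":0.03},
    {"rx":-0.061,"ry":0.003,"rz":-0.075,"dx":0.011,"dy":-0.007,"dz":-0.019,"fingers":0.03},
    {"rx":-0.061,"ry":0.004,"rz":-0.076,"dx":0.012,"dy":-0.005,"dz":-0.019,"fingers":0.03},
    {"rx":-0.061,"ry":0.003,"rz":-0.075,"dx":0.012,"dy":-0.004,"dz":-0.019,"fingers":0.03},
    {"rx":-0.061,"ry":0.003,"rz":-0.075,"dx":0.012,"dy":-0.001,"dz":-0.019,"fingers":0.03},
    {"rx":-0.061,"ry":0.003,"rz":-0.075,"dx":0.012,"dy":0.001,"dz":-0.019,"fingers":0.03},
    {"rx":-0.061,"ry":0.004,"rz":-0.076,"dx":0.013,"dy":0.004,"dz":-0.019,"fingers":0.03}
  ]
}}

```text
time_s: 16.7
position: [0.4833, -0.3019, 0.2207]
tool_rot: [[-0.393, 0.866, 0.31], [0.674, 0.5, -0.543], [-0.625, -0.005, -0.78]]
ft_force: [-0.3, 0.1, -1.5]
grip_width: 0.039
gripper_force: 61.2
```

>>> {"fn": "arm_command", "kwargs": {
  "deltas": [
    {"rx":-0.061,"ry":0.003,"rz":-0.075,"dx":0.012,"dy":0.005,"dz":-0.019,"fingers":0.03},
    {"rx":-0.061,"ry":0.003,"rz":-0.075,"dx":0.011,"dy":0.007,"dz":-0.019,"fingers":0.03},
    {"rx":-0.061,"ry":0.004,"rz":-0.076,"dx":0.011,"dy":0.009,"dz":-0.017,"fingers":0.03},
    {"rx":-0.06,"ry":0.003,"rz":-0.075,"dx":0.01,"dy":0.011,"dz":-0.018,"fingers":0.03},
    {"rx":-0.06,"ry":-0.003,"rz":-0.074,"dx":0.017,"dy":0.018,"dz":0.004,"fingers":0.03},
    {"rx":-0.06,"ry":-0.004,"rz":-0.075,"dx":0.016,"dy":0.018,"dz":0.004,"fingers":0.03},
    {"rx":-0.061,"ry":-0.003,"rz":-0.074,"dx":0.015,"dy":0.02,"dz":0.006,"fingers":0.03},
    {"rx":-0.06,"ry":-0.003,"rz":-0.074,"dx":0.013,"dy":0.02,"dz":0.007,"fingers":0.03},
    {"rx":-0.06,"ry":-0.003,"rz":-0.074,"dx":0.011,"dy":0.021,"dz":0.008,"fingers":0.03},
    {"rx":-0.06,"ry":-0.004,"rz":-0.075,"dx":0.011,"dy":0.021,"dz":0.009,"fingers":0.03},
    {"rx":-0.06,"ry":-0.003,"rz":-0.074,"dx":0.008,"dy":0.021,"dz":0.01,"fingers":0.03},
    {"rx":-0.06,"ry":-0.003,"rz":-0.074,"dx":0.007,"dy":0.021,"dz":0.012,"fingers":0.03}
  ]
}}

```text
time_s: 17.9
position: [0.482, -0.0432, 0.1587]
tool_rot: [[-0.785, -0.088, 0.613], [-0.066, 0.996, 0.059], [-0.615, 0.006, -0.788]]
ft_force: [-0.1, -0.2, -2.3]
grip_width: 0.0393
gripper_force: 61.3
```

Run:
```python
from h import *
np.set_printoptions(precision=4,suppress=True)
s=env.observe();print(s["time_s"],s["position"],s["ft_force"],s["grip_width"],s["q"])
T=tool(YAW,40);B=np.load("B.npy");t=st([-.034,0,.018])-T.apply(B)
pre=t+SR.apply([-.11,0,.03])
rows([(pre,T,6)],.03)
im=env.get_image("wrist")
r=env.tip_of("lug",im);print([(x["p"],x["location"]) for x in r],[(th,proj(im,pl([-.205,0,.044],th)).round(1)) for th in(.60,.64,.68)])
```

```text
17.9 [ 0.482  -0.0432  0.1587] [-0.1212 -0.2235 -2.3152] 0.03928806192311121 [ -31.0899   10.1615  117.8211   49.1459   29.0093 -165.1118]
[{"rx": -0.021, "ry": -0.006, "rz": -0.027, "dx": 0.008, "dy": 0.006, "dz": 0.013, "fingers": 0.03}, {"rx": -0.02, "ry": -0.006, "rz": -0.027, "dx": 0.008, "dy": 0.005, "dz": 0.013, "fingers": 0.03}, {"rx": -0.021, "ry": -0.005, "rz": -0.027, "dx": 0.009, "dy": 0.006, "dz": 0.013, "fingers": 0.03}, {"rx": -0.02, "ry": -0.006, "rz": -0.027, "dx": 0.008, "dy": 0.006, "dz": 0.014, "fingers": 0.03}, {"rx": -0.021, "ry": -0.006, "rz": -0.027, "dx": 0.008, "dy": 0.005, "dz": 0.013, "fingers": 0.03}, {"rx": -0.021, "ry": -0.006, "rz": -0.027, "dx": 0.008, "dy": 0.006, "dz": 0.014, "fingers": 0.03}]
[] [(0.6, array([381.9, 319.6])), (0.64, array([383. , 328.6])), (0.68, array([384. , 337.2]))]
```

J6 is close to its limit (-165.1 of -165.26), so I won't turn further this way. I'll fit a small kinematic model from the logged poses to find a heading that keeps all joints in range.

```bash
cat > kin.py <<'E'
from h import *
from scipy.optimize import least_squares
Q=[[59.1125,21.8071,74.3344,-.0003,83.8581,-12.3351],[-14.79,12.0651,64.3565,-.0322,103.5704,-121.9994],[-19.426,16.2146,101.8577,14.0883,48.4433,-134.2129],[-6.85688,34.94066,64.26917,-5.9513,94.60863,-113.24985],[-45.348,28.8014,51.7526,-.0163,99.5442,-45.4592],[-32.4727,35.7628,86.0205,-49.0464,48.0268,1.7092],[-37.9448,43.9388,85.1792,-55.4906,40.0434,6.2252],[-31.0899,10.1615,117.8211,49.1459,29.0093,-165.1118]]
P=np.array([[.175,.5214,.2313],[.4916,-.0084,.3801],[.5015,-.0025,.1446],[.58285,.02145,.16389],[.5202,-.3594,.2992],[.5238,-.3655,.0962],[.5195,-.4292,.0184],[.482,-.0432,.1587]])
ax="zyyzyz"
def chain(q):
    R=Rn.identity();out=[]
    for a,v in zip(ax,q): R=R*Rn.from_euler(a,v,degrees=True);out.append(R)
    return out
# unknown: v1 (y,z after q1; b), v2 (z), v3 (x,z after q3), v4(y), v5 (z)  -> linear
def basis(q):
    c=chain(q);return np.array([c[0].apply([1,0,0]),c[0].apply([0,1,0]),[0,0,1],c[1].apply([0,0,1]),c[2].apply([1,0,0]),c[2].apply([0,0,1]),c[3].apply([0,1,0]),c[4].apply([1,0,0]),c[4].apply([0,0,1])]).T
A=np.vstack([basis(q) for q in Q]);V,res,rk,sv=np.linalg.lstsq(A,P.ravel(),rcond=1e-4)
def fk(q): return basis(q)@V,chain(q)[5]
C=None
def ik(p,R,q0):
    f=lambda q:np.r_[(fk(q)[0]-p)*10,(fk(q)[1]*C).inv().__mul__(R).as_rotvec()] if 0 else np.r_[(fk(q)[0]-p)*10,((fk(q)[1]*C).inv()*R).as_rotvec()]
    r=least_squares(f,q0,x_scale=30.);return r.x,r.cost
E
python3 - <<'E'
import kin
from kin import *
np.set_printoptions(precision=4,suppress=True)
print("V",V,"rank",rk,"max res",np.abs(A@V-P.ravel()).max())
s=env.observe();q=np.array(s["q"]);kin.C=chain(q)[5].inv()*Rn.from_matrix(s["tool_rot"]);print("C",kin.C.as_matrix().round(3).tolist(), s["q"])
R1=Rn.from_matrix([[-.948,.3182,0],[.3182,.948,0],[0,0,-1]]);print("check",((chain(Q[0])[5]*kin.C).inv()*R1).as_rotvec())
B=np.load("B.npy")
for lean in(40,):   # block upright needs lean 40
  for hd in(16.75,10,5,0,-5,-10,-20):
    T=tool(hd,lean);o=[]
    for dx,dz in((-.034,.018),(-.144,.048),(-.034,.10)):
        t=st([dx,0,dz])-T.apply(B);x,c=ik(t,T,q);o.append(np.r_[x.round(0),round(c,5)])
    print(hd,o[0],o[1])
E
```

```text
V [-0.0001  0.1175  0.1301  0.5372  0.103   0.3508  0.     -0.      0.2576] rank 9 max res 3.548890838075969e-05
C [[0.0, -1.0, -0.0], [1.0, 0.0, -0.0], [0.0, -0.0, 1.0]] [ -30.9355   10.1425  117.7082   49.0499   29.0189 -165.204 ]
check [0. 0. 0.]
16.75 [ -19.   33.  110.   86.   22. -204.    0.] [ -30.   25.  125.   89.   28. -218.    0.]
10 [ -17.   33.  111.   95.   17. -206.    0.] [ -28.   24.  126.   99.   23. -220.    0.]
5 [ -15.   33.  112.  103.   13. -209.    0.] [ -26.   24.  126.  108.   20. -223.    0.]
0 [ -13.   33.  112.  115.    9. -216.    0.] [ -23.   24.  127.  119.   17. -228.    0.]
-5 [ -11.   33.  111.  137.    6. -232.    0.] [ -21.   24.  127.  133.   14. -236.    0.]
-10 [-10.  33. 111.   4.  -4. -93.   0.] [-19.  24. 126. -28. -12. -69.   0.]
-20 [  -6.   34.  109.   76.   -9. -155.    0.] [ -14.   25.  125.   24.  -10. -108.    0.]
```

The model matches to 0.04 mm. The place pose is reachable with J6 at about +156 instead of -204, so I'll unwind the last joint by spinning about the tool axis in free space. I'm rising a bit first to stay well clear.

>>> {"fn": "arm_command", "kwargs": {
  "deltas": [
    {"rx":0,"ry":0,"rz":0.147,"dx":0,"dy":0,"dz":-0.01,"fingers":0.03},
    {"rx":0,"ry":0,"rz":0.147,"dx":0,"dy":0,"dz":-0.01,"fingers":0.03},
    {"rx":0,"ry":0,"rz":0.147,"dx":0,"dy":0,"dz":-0.01,"fingers":0.03},
    {"rx":0,"ry":0,"rz":0.147,"dx":0,"dy":0,"dz":0,"fingers":0.03},
    {"rx":0,"ry":0,"rz":0.147,"dx":0,"dy":0,"dz":0,"fingers":0.03},
    {"rx":0,"ry":0,"rz":0.147,"dx":0,"dy":0,"dz":0,"fingers":0.03},
    {"rx":0,"ry":0,"rz":0.147,"dx":0,"dy":0,"dz":0,"fingers":0.03},
    {"rx":0,"ry":0,"rz":0.147,"dx":0,"dy":0,"dz":0,"fingers":0.03},
    {"rx":0,"ry":0,"rz":0.147,"dx":0,"dy":0,"dz":0,"fingers":0.03},
    {"rx":0,"ry":0,"rz":0.147,"dx":0,"dy":0,"dz":0,"fingers":0.03},
    {"rx":0,"ry":0,"rz":0.147,"dx":0,"dy":0,"dz":0,"fingers":0.03},
    {"rx":0,"ry":0,"rz":0.147,"dx":0,"dy":0,"dz":0,"fingers":0.03}
  ]
}}

```text
time_s: 19.2
position: [0.4642, -0.0461, 0.1835]
tool_rot: [[0.068, 0.786, 0.615], [0.99, -0.13, 0.056], [0.123, 0.605, -0.787]]
ft_force: [0.1, 0.0, -3.7]
grip_width: 0.0393
gripper_force: 61.4
```

Run:
```python
from h import *
s=env.observe();print(s["time_s"],np.round(s["q"],2),s["position"],s["grip_width"])
```

```text
19.2 [-33.31   5.55 117.72  44.36  33.32 -59.75] [ 0.46417259 -0.0460915   0.18354058] 0.03928921969222584
```

>>> {"fn": "arm_command", "kwargs": {
  "deltas": [
    {"rx":0,"ry":0,"rz":0.144,"dx":0,"dy":0,"dz":0,"fingers":0.03},
    {"rx":0,"ry":0,"rz":0.144,"dx":0,"dy":0,"dz":0,"fingers":0.03},
    {"rx":0,"ry":0,"rz":0.144,"dx":0,"dy":0,"dz":0,"fingers":0.03},
    {"rx":0,"ry":0,"rz":0.144,"dx":0,"dy":0,"dz":0,"fingers":0.03},
    {"rx":0,"ry":0,"rz":0.144,"dx":0,"dy":0,"dz":0,"fingers":0.03},
    {"rx":0,"ry":0,"rz":0.144,"dx":0,"dy":0,"dz":0,"fingers":0.03},
    {"rx":0,"ry":0,"rz":0.144,"dx":0,"dy":0,"dz":0,"fingers":0.03},
    {"rx":0,"ry":0,"rz":0.144,"dx":0,"dy":0,"dz":0,"fingers":0.03},
    {"rx":0,"ry":0,"rz":0.144,"dx":0,"dy":0,"dz":0,"fingers":0.03},
    {"rx":0,"ry":0,"rz":0.144,"dx":0,"dy":0,"dz":0,"fingers":0.03},
    {"rx":0,"ry":0,"rz":0.144,"dx":0,"dy":0,"dz":0,"fingers":0.03},
    {"rx":0,"ry":0,"rz":0.144,"dx":0,"dy":0,"dz":0,"fingers":0.03}
  ]
}}

```text
time_s: 20.4
position: [0.4641, -0.0461, 0.1835]
tool_rot: [[0.765, -0.19, 0.615], [-0.283, -0.958, 0.056], [0.578, -0.216, -0.787]]
ft_force: [-0.4, 0.1, -2.6]
grip_width: 0.0394
gripper_force: 61.4
```

>>> {"fn": "arm_command", "kwargs": {
  "deltas": [
    {"rx":0,"ry":0,"rz":0.144,"dx":0,"dy":0,"dz":0,"fingers":0.03},
    {"rx":0,"ry":0,"rz":0.144,"dx":0,"dy":0,"dz":0,"fingers":0.03},
    {"rx":0,"ry":0,"rz":0.144,"dx":0,"dy":0,"dz":0,"fingers":0.03},
    {"rx":0,"ry":0,"rz":0.144,"dx":0,"dy":0,"dz":0,"fingers":0.03},
    {"rx":0,"ry":0,"rz":0.144,"dx":0,"dy":0,"dz":0,"fingers":0.03},
    {"rx":0,"ry":0,"rz":0.144,"dx":0,"dy":0,"dz":0,"fingers":0.03},
    {"rx":0,"ry":0,"rz":0.144,"dx":0,"dy":0,"dz":0,"fingers":0.03},
    {"rx":0,"ry":0,"rz":0.144,"dx":0,"dy":0,"dz":0,"fingers":0.03},
    {"rx":0,"ry":0,"rz":0.144,"dx":0,"dy":0,"dz":0,"fingers":0.03},
    {"rx":0,"ry":0,"rz":0.144,"dx":0,"dy":0,"dz":0,"fingers":0.03},
    {"rx":0,"ry":0,"rz":0,"dx":0,"dy":0,"dz":0,"fingers":0.03}
  ]
}}

```text
time_s: 21.5
position: [0.4642, -0.046, 0.1835]
tool_rot: [[-0.085, -0.784, 0.615], [-0.987, 0.151, 0.056], [-0.136, -0.602, -0.787]]
ft_force: [-0.1, 0.4, -2.9]
grip_width: 0.0396
gripper_force: 61.4
```

```bash
cat >> kin.py <<'E'
C=Rn.from_euler("z",90,degrees=True)
def jrows(q1,n,f):
    """rows along a straight joint path to q1"""
    s=env.observe();q0=np.array(s["q"]);p=np.array(s["position"]);R=Rn.from_matrix(s["tool_rot"]);out=[]
    for i in range(1,n+1):
        P,Q=fk(q0+(q1-q0)*i/n);Q=Q*C
        d=np.round(R.inv().apply(P-p),3)+0.;w=np.round((R.inv()*Q).as_rotvec(),3)+0.
        p=p+R.apply(d);R=R*Rn.from_rotvec(w);out.append(dict(zip(("rx","ry","rz","dx","dy","dz","fingers"),[*map(float,w),*map(float,d),f])))
    for i in range(0,len(out),12):print(json.dumps(out[i:i+12]))
    return p,R
E
python3 - <<'E'
from kin import *
np.set_printoptions(precision=4,suppress=True,linewidth=160)
s=env.observe();q=np.array(s["q"]);print(s["time_s"],q.round(1),s["position"],s["grip_width"])
B=np.load("B.npy");T=tool(YAW,40)
t=st([-.034,0,.018])-T.apply(B);pre=t+SR.apply([-.11,0,.04]);mid=t+SR.apply([-.11,0,.10])
g=np.array([-30,20,125,89,28,142.]);qm,c=ik(mid,T,g);qp,c1=ik(pre,T,qm);qt,c2=ik(t,T,qp);print(qm.round(1),c,qp.round(1),c1,qt.round(1),c2)
jrows(qp,12,.03)
for th in (.64,.68): print(th,[(SR.inv().apply(pl(x,th)-O)*1000).round(0) for x in([-.2,0,.008],[-.22,0,.01],[-.15,0,-.008])])
E
```

```text
21.5 [-33.3   5.6 117.7  44.4  33.3 121.5] [ 0.4642 -0.046   0.1835] 0.03963983823237146
[-30.1  14.1 119.7  62.1  32.  172.7] 7.16015660151856e-20 [-30.1  23.  124.3  84.6  28.1 146.9] 2.8567701200850184e-20 [-18.7  33.5 110.5  85.8  22.  155.9] 2.437816761323634e-19
[{"rx": -0.001, "ry": -0.023, "rz": 0.096, "dx": -0.004, "dy": 0.003, "dz": 0.009, "fingers": 0.03}, {"rx": -0.002, "ry": -0.02, "rz": 0.097, "dx": -0.004, "dy": 0.003, "dz": 0.01, "fingers": 0.03}, {"rx": -0.003, "ry": -0.018, "rz": 0.097, "dx": -0.002, "dy": 0.004, "dz": 0.009, "fingers": 0.03}, {"rx": -0.005, "ry": -0.016, "rz": 0.099, "dx": -0.001, "dy": 0.004, "dz": 0.009, "fingers": 0.03}, {"rx": -0.005, "ry": -0.013, "rz": 0.099, "dx": -0.001, "dy": 0.004, "dz": 0.009, "fingers": 0.03}, {"rx": -0.005, "ry": -0.01, "rz": 0.099, "dx": 0.001, "dy": 0.005, "dz": 0.008, "fingers": 0.03}, {"rx": -0.006, "ry": -0.008, "rz": 0.1, "dx": 0.001, "dy": 0.004, "dz": 0.009, "fingers": 0.03}, {"rx": -0.005, "ry": -0.005, "rz": 0.1, "dx": 0.003, "dy": 0.004, "dz": 0.008, "fingers": 0.03}, {"rx": -0.005, "ry": -0.003, "rz": 0.101, "dx": 0.003, "dy": 0.003, "dz": 0.008, "fingers": 0.03}, {"rx": -0.004, "ry": 0.0, "rz": 0.101, "dx": 0.005, "dy": 0.004, "dz": 0.008, "fingers": 0.03}, {"rx": -0.003, "ry": 0.002, "rz": 0.101, "dx": 0.005, "dy": 0.002, "dz": 0.008, "fingers": 0.03}, {"rx": -0.002, "ry": 0.004, "rz": 0.101, "dx": 0.006, "dy": 0.003, "dz": 0.007, "fingers": 0.03}]
0.64 [array([-46.,  -0., 149.]), array([-60.,  -0., 162.]), array([-15.,  -0., 106.])]
0.68 [array([-40.,  -0., 155.]), array([-55.,   0., 169.]), array([-12.,  -0., 111.])]
```

>>> {"fn": "arm_command", "kwargs": {
  "deltas": [
    {"rx":-0.001,"ry":-0.023,"rz":0.096,"dx":-0.004,"dy":0.003,"dz":0.009,"fingers":0.03},
    {"rx":-0.002,"ry":-0.02,"rz":0.097,"dx":-0.004,"dy":0.003,"dz":0.01,"fingers":0.03},
    {"rx":-0.003,"ry":-0.018,"rz":0.097,"dx":-0.002,"dy":0.004,"dz":0.009,"fingers":0.03},
    {"rx":-0.005,"ry":-0.016,"rz":0.099,"dx":-0.001,"dy":0.004,"dz":0.009,"fingers":0.03},
    {"rx":-0.005,"ry":-0.013,"rz":0.099,"dx":-0.001,"dy":0.004,"dz":0.009,"fingers":0.03},
    {"rx":-0.005,"ry":-0.01,"rz":0.099,"dx":0.001,"dy":0.005,"dz":0.008,"fingers":0.03},
    {"rx":-0.006,"ry":-0.008,"rz":0.1,"dx":0.001,"dy":0.004,"dz":0.009,"fingers":0.03},
    {"rx":-0.005,"ry":-0.005,"rz":0.1,"dx":0.003,"dy":0.004,"dz":0.008,"fingers":0.03},
    {"rx":-0.005,"ry":-0.003,"rz":0.101,"dx":0.003,"dy":0.003,"dz":0.008,"fingers":0.03},
    {"rx":-0.004,"ry":0.0,"rz":0.101,"dx":0.005,"dy":0.004,"dz":0.008,"fingers":0.03},
    {"rx":-0.003,"ry":0.002,"rz":0.101,"dx":0.005,"dy":0.002,"dz":0.008,"fingers":0.03},
    {"rx":-0.002,"ry":0.004,"rz":0.101,"dx":0.006,"dy":0.003,"dz":0.007,"fingers":0.03}
  ]
}}

```text
time_s: 22.7
position: [0.488, -0.0076, 0.0759]
tool_rot: [[-0.733, -0.289, 0.615], [-0.223, 0.957, 0.184], [-0.642, -0.002, -0.766]]
ft_force: [-0.5, -0.3, -2.2]
grip_width: 0.0393
gripper_force: 61.4
```

Run:
```python
from kin import *
np.set_printoptions(precision=4,suppress=True,linewidth=160)
s=env.observe();q=np.array(s["q"]);print(s["time_s"],q.round(1),s["position"],s["ft_force"],s["grip_width"])
B=np.load("B.npy");T=tool(YAW,40)
t=st([-.034,0,.018])-T.apply(B)
print("block stage",SR.inv().apply(np.array(s["position"])+np.array(s["tool_rot"])@B-O),"tilt",np.array(s["tool_rot"])@np.load("bz.npy"))
ov=t+SR.apply([0,0,.012])
rows([(ov,T,9),(t,T,3)],.03)
im=env.get_image("wrist");cv2.imwrite("pics/w6.png",im["color"])
```

```text
22.7 [-30.1  23.1 124.3  84.8  28.  146.5] [ 0.488  -0.0076  0.0759] [-0.4761 -0.2569 -2.2484] 0.03934482047438066
block stage [-0.1441 -0.0002  0.0575] tilt [0.0001 0.0029 1.    ]
[{"rx": 0.0, "ry": 0.0, "rz": 0.0, "dx": -0.007, "dy": 0.0, "dz": 0.01, "fingers": 0.03}, {"rx": 0.0, "ry": 0.0, "rz": 0.001, "dx": -0.008, "dy": 0.0, "dz": 0.01, "fingers": 0.03}, {"rx": 0.0, "ry": 0.0, "rz": 0.0, "dx": -0.007, "dy": 0.0, "dz": 0.011, "fingers": 0.03}, {"rx": 0.0, "ry": 0.0, "rz": 0.0, "dx": -0.008, "dy": 0.0, "dz": 0.01, "fingers": 0.03}, {"rx": -0.001, "ry": 0.0, "rz": 0.0, "dx": -0.007, "dy": 0.0, "dz": 0.01, "fingers": 0.03}, {"rx": 0.0, "ry": 0.0, "rz": 0.001, "dx": -0.007, "dy": 0.0, "dz": 0.01, "fingers": 0.03}, {"rx": 0.0, "ry": 0.0, "rz": 0.0, "dx": -0.008, "dy": 0.0, "dz": 0.01, "fingers": 0.03}, {"rx": 0.0, "ry": -0.001, "rz": 0.0, "dx": -0.007, "dy": 0.0, "dz": 0.011, "fingers": 0.03}, {"rx": 0.0, "ry": 0.0, "rz": 0.0, "dx": -0.008, "dy": 0.0, "dz": 0.01, "fingers": 0.03}, {"rx": 0.0, "ry": 0.0, "rz": 0.0, "dx": 0.003, "dy": 0.0, "dz": 0.003, "fingers": 0.03}, {"rx": 0.0, "ry": 0.0, "rz": 0.0, "dx": 0.002, "dy": 0.0, "dz": 0.003, "fingers": 0.03}, {"rx": 0.0, "ry": 0.0, "rz": 0.0, "dx": 0.003, "dy": 0.0, "dz": 0.003, "fingers": 0.03}]
```

View pics/w6.png

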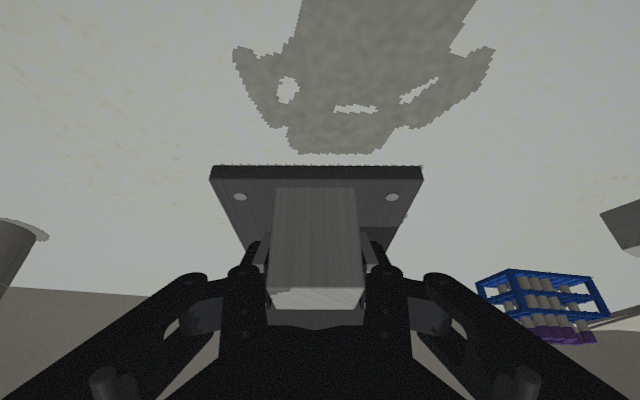

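The held block fills columns 270–362, rows 187–310, upright. It is centred over the slab, whose near edge runs from (210,165) to (423,165). Moving in under the plate.

>>> {"fn": "arm_command", "kwargs": {
  "deltas": [
    {"rx":0.0,"ry":0.0,"rz":0.0,"dx":-0.007,"dy":0.0,"dz":0.01,"fingers":0.03},
    {"rx":0.0,"ry":0.0,"rz":0.001,"dx":-0.008,"dy":0.0,"dz":0.01,"fingers":0.03},
    {"rx":0.0,"ry":0.0,"rz":0.0,"dx":-0.007,"dy":0.0,"dz":0.011,"fingers":0.03},
    {"rx":0.0,"ry":0.0,"rz":0.0,"dx":-0.008,"dy":0.0,"dz":0.01,"fingers":0.03},
    {"rx":-0.001,"ry":0.0,"rz":0.0,"dx":-0.007,"dy":0.0,"dz":0.01,"fingers":0.03},
    {"rx":0.0,"ry":0.0,"rz":0.001,"dx":-0.007,"dy":0.0,"dz":0.01,"fingers":0.03},
    {"rx":0.0,"ry":0.0,"rz":0.0,"dx":-0.008,"dy":0.0,"dz":0.01,"fingers":0.03},
    {"rx":0.0,"ry":-0.001,"rz":0.0,"dx":-0.007,"dy":0.0,"dz":0.011,"fingers":0.03},
    {"rx":0.0,"ry":0.0,"rz":0.0,"dx":-0.008,"dy":0.0,"dz":0.01,"fingers":0.03}
  ]
}}

```text
time_s: 23.65
position: [0.5946, 0.0253, 0.0484]
tool_rot: [[-0.733, -0.29, 0.616], [-0.221, 0.957, 0.187], [-0.643, 0.001, -0.766]]
ft_force: [0.1, 0.2, -3.5]
grip_width: 0.0393
gripper_force: 61.6
```

>>> {"fn": "arm_command", "kwargs": {
  "deltas": [
    {"rx":0.0,"ry":0.0,"rz":0.0,"dx":0.003,"dy":0.0,"dz":0.003,"fingers":0.03},
    {"rx":0.0,"ry":0.0,"rz":0.0,"dx":0.002,"dy":0.0,"dz":0.003,"fingers":0.03},
    {"rx":0.0,"ry":0.0,"rz":0.0,"dx":0.003,"dy":0.0,"dz":0.003,"fingers":0.03},
    {"rx":0.0,"ry":0.0,"rz":0.0,"dx":0,"dy":0.0,"dz":0,"fingers":0.03}
  ]
}}

```text
time_s: 24.05
position: [0.5932, 0.0249, 0.0361]
tool_rot: [[-0.734, -0.289, 0.615], [-0.221, 0.957, 0.187], [-0.643, 0.001, -0.766]]
ft_force: [-0.6, 0.7, -2.1]
grip_width: 0.0395
gripper_force: 61.5
```

Run:
```python
from kin import *
np.set_printoptions(precision=4,suppress=True,linewidth=160)
s=env.observe();q=np.array(s["q"]);print(s["time_s"],q.round(1),s["position"],s["ft_force"],s["grip_width"])
B=np.load("B.npy")
print("block stage",SR.inv().apply(np.array(s["position"])+np.array(s["tool_rot"])@B-O),"tilt",np.array(s["tool_rot"])@np.load("bz.npy"))
```

```text
24.05 [-18.7  33.5 110.5  85.9  22.  155.8] [0.5932 0.0249 0.0361] [-0.5575  0.6515 -2.1002] 0.039544249730143415
block stage [-0.034   0.0007  0.0177] tilt [ 0.0008 -0.0008  1.    ]
```

>>> {"fn": "arm_command", "kwargs": {
  "deltas": [
    {"rx":0,"ry":0,"rz":0,"dx":0.0006,"dy":0,"dz":0.0008,"fingers":0.03},
    {"rx":0,"ry":0,"rz":0,"dx":0.0006,"dy":0,"dz":0.0008,"fingers":0.03},
    {"rx":0,"ry":0,"rz":0,"dx":0,"dy":0,"dz":0,"fingers":0.03}
  ]
}}

```text
time_s: 24.35
position: [0.5935, 0.0248, 0.0349]
tool_rot: [[-0.733, -0.289, 0.616], [-0.221, 0.957, 0.186], [-0.643, 0.001, -0.765]]
ft_force: [0.0, 0.6, -1.7]
grip_width: 0.0397
gripper_force: 61.5
```

>>> {"fn": "arm_command", "kwargs": {
  "deltas": [
    {"rx":0,"ry":0,"rz":0,"dx":0.0006,"dy":0,"dz":0.0008,"fingers":0.03},
    {"rx":0,"ry":0,"rz":0,"dx":0,"dy":0,"dz":0,"fingers":0.03}
  ]
}}

```text
time_s: 24.55
position: [0.5935, 0.0248, 0.0338]
tool_rot: [[-0.733, -0.289, 0.616], [-0.221, 0.957, 0.187], [-0.643, 0.001, -0.766]]
ft_force: [0.6, -0.3, -2.2]
grip_width: 0.0393
gripper_force: 61.5
```

>>> {"fn": "arm_command", "kwargs": {
  "deltas": [
    {"rx":0,"ry":0,"rz":0,"dx":0.0006,"dy":0,"dz":0.0008,"fingers":0.03},
    {"rx":0,"ry":0,"rz":0,"dx":0,"dy":0,"dz":0,"fingers":0.03}
  ]
}}

```text
time_s: 24.75
position: [0.5936, 0.0249, 0.0334]
tool_rot: [[-0.732, -0.289, 0.617], [-0.221, 0.957, 0.186], [-0.644, 0.0, -0.765]]
ft_force: [-2.9, -0.6, 3.6]
grip_width: 0.0395
gripper_force: 62.4
```

The block has touched down. Releasing and backing out along the tool axis.

>>> {"fn": "arm_command", "kwargs": {
  "deltas": [
    {"rx":0,"ry":0,"rz":0,"dx":0,"dy":0,"dz":0,"fingers":0.042},
    {"rx":0,"ry":0,"rz":0,"dx":0,"dy":0,"dz":0,"fingers":0.048},
    {"rx":0,"ry":0,"rz":0,"dx":0,"dy":0,"dz":0,"fingers":0.055},
    {"rx":0,"ry":0,"rz":0,"dx":0,"dy":0,"dz":0,"fingers":0.055},
    {"rx":0,"ry":0,"rz":0,"dx":0,"dy":0,"dz":-0.01,"fingers":0.055},
    {"rx":0,"ry":0,"rz":0,"dx":0,"dy":0,"dz":-0.015,"fingers":0.055},
    {"rx":0,"ry":0,"rz":0,"dx":0,"dy":0,"dz":-0.02,"fingers":0.055},
    {"rx":0,"ry":0,"rz":0,"dx":0,"dy":0,"dz":-0.02,"fingers":0.055},
    {"rx":0,"ry":0,"rz":0,"dx":0,"dy":0,"dz":-0.02,"fingers":0.055},
    {"rx":0,"ry":0,"rz":0,"dx":0,"dy":0,"dz":-0.02,"fingers":0.055},
    {"rx":0,"ry":0,"rz":0,"dx":0,"dy":0,"dz":-0.02,"fingers":0.055},
    {"rx":0,"ry":0,"rz":0,"dx":0,"dy":0,"dz":0,"fingers":0.055}
  ]
}}

```text
time_s: 25.95
position: [0.5098, -0.0001, 0.1169]
tool_rot: [[-0.72, -0.29, 0.63], [-0.222, 0.957, 0.187], [-0.657, -0.005, -0.754]]
ft_force: [0.7, 0.5, 0.1]
grip_width: 0.0547
gripper_force: 0.0
```

Run:
```python
from kin import *
np.set_printoptions(precision=4,suppress=True,linewidth=160)
s=env.observe();q=np.array(s["q"]);print(s["time_s"],q.round(1),s["position"],s["ft_force"],s["grip_width"])
im=env.get_image("wrist");cv2.imwrite("pics/w7.png",im["color"])
for z in(.051,0):print(z,[proj(im,st([-.034+a,b,.015+z])).round(0).tolist() for a,b in((-.018,-.02),(-.018,.02),(.018,.02),(.018,-.02))])
# lug grasp options: heading YAW, tool lean relative; plate at .677
th=.677
for lab,flip in(("cam -x",0),("cam +x",180)):
  for l0 in(25,15,5,-5,-15,-25):
    o=[]
    for t_,ln in((th,l0),(.347,l0+np.degrees(th-.347))):
        T=tool(YAW,ln)*Rn.from_euler("z",flip,degrees=True);x,c=ik(tcp(pl([-.205,0,.046],t_),T,.0187),T,[-10,30,80,0,80,-110+flip]);o.append(np.r_[x.round(0),round(c,4)])
    print(lab,l0,*o)
```

```text
25.95 [-27.5  18.5 119.1  70.8  28.9 165.2] [ 0.5098 -0.0001  0.1169] [0.7289 0.5217 0.1217] 0.054679387418254496
0.051 [[290.0, 214.0], [339.0, 214.0], [336.0, 233.0], [293.0, 233.0]]
0 [[293.0, 165.0], [337.0, 165.0], [334.0, 188.0], [295.0, 187.0]]
cam -x 25 [ -14.   21.   91.   17.   48. -130.    0.] [ -23.   22.  113.   74.   27. -192.    0.]
cam -x 15 [ -12.   24.   84.    8.   60. -122.    0.] [ -20.   21.  107.   41.   30. -159.    0.]
cam -x 5 [ -10.   27.   77.    2.   72. -117.    0.] [ -17.   22.  101.   21.   39. -138.    0.]
cam -x -5 [  -8.   31.   70.   -2.   84. -115.    0.] [ -14.   24.   94.    9.   51. -126.    0.]
cam -x -15 [  -7.   35.   63.   -6.   96. -113.    0.] [ -12.   27.   87.    2.   63. -120.    0.]
cam -x -25 [  -5.   40.   56.  -10.  107. -113.    0.] [ -10.   30.   81.   -3.   75. -116.    0.]
cam +x 25 [-14.  21.  91.  17.  48.  50.   0.] [-23.  22. 113.  74.  27. -12.   0.]
cam +x 15 [-12.  24.  84.   8.  60.  58.   0.] [-20.  21. 107.  41.  30.  21.   0.]
cam +x 5 [-10.  27.  77.   2.  72.  63.   0.] [-17.  22. 101.  21.  39.  42.   0.]
cam +x -5 [-8. 31. 70. -2. 84. 65.  0.] [-14.  24.  94.   9.  51.  54.   0.]
cam +x -15 [-7. 35. 63. -6. 96. 67.  0.] [-12.  27.  87.   2.  63.  60.   0.]
cam +x -25 [ -5.  40.  56. -10. 107.  67.   0.] [-10.  30.  81.  -3.  75.  64.   0.]
```

View pics/w7.png

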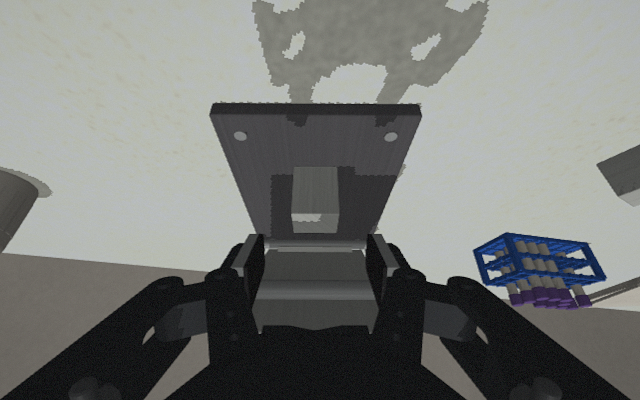

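The block stands upright under the roller, its top at (291–339, 214–233), exactly as predicted. Now I'll go up and round to the lug with the half-turned wrist (J6 about 65), which stays far from limits.

Run:
```python
from kin import *
np.set_printoptions(precision=3,suppress=True,linewidth=160)
F=Rn.from_euler("z",180,degrees=True)
s=env.observe();q=np.array(s["q"])
g=[-10,30,70,0,80,65]
T1=tool(YAW,10)*F;w1=st([-.15,0,.27]);q1,c1=ik(w1,T1,g)
th=.677;T2=tool(YAW,-16)*F;t=tcp(pl([-.205,0,.046],th),T2);pre=t-T2.apply([0,0,.09]);q2,c2=ik(pre,T2,g)
print(q1.round(1),c1,q2.round(1),c2,"t",t)
for i in range(0,21,4):
    p,R=fk(q+(q1-q)*i/20);print((SR.inv().apply(p-O)*1000).round(0),np.degrees(np.arccos(-(R*C).as_matrix()[2,2])).round(0))
p,R=jrows(q1,18,.06)
print("then");
# cartesian: up over then pre
rows([(st([-.06,0,.31]),tool(YAW,-3)*F,5),(pre,T2,6)],.06,p,R)
np.save("t2.npy",t)
```

```text
[-19.4   7.7  88.2   6.1  76.   52.8] 5.496573944724044e-19 [ -5.7  35.4  48.5  -6.5 110.9  66. ] 9.025562372947684e-25 t [0.587 0.023 0.169]
[-106.    0.  116.] 41.0
[-85.  22. 150.] 41.0
[-83.  37. 177.] 37.0
[-96.  38. 202.] 30.0
[-120.   25.  231.] 20.0
[-150.    0.  270.] 10.0
[{"rx": -0.035, "ry": -0.011, "rz": -0.188, "dx": -0.013, "dy": 0.006, "dz": -0.002, "fingers": 0.06}, {"rx": -0.032, "ry": -0.01, "rz": -0.188, "dx": -0.012, "dy": 0.004, "dz": -0.003, "fingers": 0.06}, {"rx": -0.032, "ry": -0.009, "rz": -0.186, "dx": -0.011, "dy": 0.003, "dz": -0.003, "fingers": 0.06}, {"rx": -0.031, "ry": -0.008, "rz": -0.186, "dx": -0.01, "dy": 0.0, "dz": -0.004, "fingers": 0.06}, {"rx": -0.031, "ry": -0.007, "rz": -0.184, "dx": -0.008, "dy": 0.0, "dz": -0.004, "fingers": 0.06}, {"rx": -0.032, "ry": -0.006, "rz": -0.182, "dx": -0.007, "dy": -0.001, "dz": -0.005, "fingers": 0.06}, {"rx": -0.033, "ry": -0.005, "rz": -0.18, "dx": -0.005, "dy": -0.002, "dz": -0.005, "fingers": 0.06}, {"rx": -0.035, "ry": -0.005, "rz": -0.178, "dx": -0.004, "dy": -0.001, "dz": -0.007, "fingers": 0.06}, {"rx
[... 1334 characters left out ...]
 "dx": 0.018, "dy": 0.0, "dz": -0.007, "fingers": 0.06}, {"rx": 0.0, "ry": -0.045, "rz": 0.0, "dx": 0.018, "dy": 0.0, "dz": -0.008, "fingers": 0.06}, {"rx": 0.0, "ry": -0.038, "rz": 0.0, "dx": 0.01, "dy": 0.0, "dz": 0.008, "fingers": 0.06}, {"rx": 0.0, "ry": -0.038, "rz": 0.0, "dx": 0.011, "dy": 0.0, "dz": 0.009, "fingers": 0.06}, {"rx": 0.0, "ry": -0.038, "rz": 0.0, "dx": 0.011, "dy": 0.0, "dz": 0.007, "fingers": 0.06}, {"rx": 0.0, "ry": -0.037, "rz": 0.0, "dx": 0.011, "dy": 0.0, "dz": 0.008, "fingers": 0.06}, {"rx": 0.0, "ry": -0.038, "rz": 0.0, "dx": 0.011, "dy": 0.0, "dz": 0.006, "fingers": 0.06}, {"rx": 0.0, "ry": -0.038, "rz": 0.0, "dx": 0.012, "dy": 0.0, "dz": 0.007, "fingers": 0.06}]
```

The joint path passes too near the lug. Instead I'll back away along the tool axis while spinning half a turn.

>>> {"fn": "arm_command", "kwargs": {
  "deltas": [
    {"rx":0,"ry":0,"rz":-0.14,"dx":0,"dy":0,"dz":-0.005,"fingers":0.055},
    {"rx":0,"ry":0,"rz":-0.14,"dx":0,"dy":0,"dz":-0.01,"fingers":0.055},
    {"rx":0,"ry":0,"rz":-0.14,"dx":0,"dy":0,"dz":-0.01,"fingers":0.055},
    {"rx":0,"ry":0,"rz":-0.14,"dx":0,"dy":0,"dz":-0.01,"fingers":0.055},
    {"rx":0,"ry":0,"rz":-0.14,"dx":0,"dy":0,"dz":-0.01,"fingers":0.055},
    {"rx":0,"ry":0,"rz":-0.14,"dx":0,"dy":0,"dz":-0.01,"fingers":0.055},
    {"rx":0,"ry":0,"rz":-0.14,"dx":0,"dy":0,"dz":-0.01,"fingers":0.055},
    {"rx":0,"ry":0,"rz":-0.14,"dx":0,"dy":0,"dz":-0.005,"fingers":0.055},
    {"rx":0,"ry":0,"rz":-0.14,"dx":0,"dy":0,"dz":0,"fingers":0.055},
    {"rx":0,"ry":0,"rz":-0.14,"dx":0,"dy":0,"dz":0,"fingers":0.055},
    {"rx":0,"ry":0,"rz":-0.14,"dx":0,"dy":0,"dz":0,"fingers":0.055},
    {"rx":0,"ry":0,"rz":-0.14,"dx":0,"dy":0,"dz":0,"fingers":0.055}
  ]
}}

```text
time_s: 27.2
position: [0.4673, -0.0129, 0.1685]
tool_rot: [[0.372, -0.683, 0.629], [-0.925, -0.331, 0.188], [0.079, -0.652, -0.754]]
ft_force: [0.5, 0.4, 0.1]
grip_width: 0.0549
gripper_force: 0.0
```

Run:
```python
from kin import *
np.set_printoptions(precision=3,suppress=True,linewidth=160)
F=Rn.from_euler("z",180,degrees=True)
s=env.observe();q=np.array(s["q"]);print(s["time_s"],q.round(1),SR.inv().apply(np.array(s["position"])-O))
g=[-15,10,90,0,76,55];T1=tool(YAW,5)*F;w1=st([-.12,0,.31]);q1,c1=ik(w1,T1,g);print(q1.round(1))
for i in range(0,21,4):
    p,R=fk(q+(q1-q)*i/20);print((SR.inv().apply(p-O)*1000).round(0),np.degrees(np.arccos(-(R*C).as_matrix()[2,2])).round(0))
p,R=jrows(q1,14,.06)
th=.677;T2=tool(YAW,-16)*F;t=np.load("t2.npy") if 0 else tcp(pl([-.205,0,.046],th),T2);pre=t-T2.apply([0,0,.09])
np.save("t2.npy",t)
print("then");rows([(pre,T2,8)],.06,p,R)
```

```text
27.2 [-33.5   8.3 120.1  56.8  37.1  80.2] [-0.151  0.     0.169]
[-15.6  11.5  76.4   2.7  87.9  57.7]
[-151.    0.  169.] 41.0
[-123.   16.  193.] 38.0
[-111.   26.  215.] 33.0
[-109.   26.  239.] 25.0
[-113.   16.  270.] 15.0
[-120.    0.  310.] 5.0
[{"rx": -0.001, "ry": -0.05, "rz": -0.124, "dx": -0.004, "dy": -0.016, "dz": 0.001, "fingers": 0.06}, {"rx": -0.007, "ry": -0.048, "rz": -0.121, "dx": -0.003, "dy": -0.014, "dz": 0.0, "fingers": 0.06}, {"rx": -0.011, "ry": -0.048, "rz": -0.119, "dx": -0.001, "dy": -0.012, "dz": -0.001, "fingers": 0.06}, {"rx": -0.017, "ry": -0.046, "rz": -0.116, "dx": 0.001, "dy": -0.01, "dz": -0.002, "fingers": 0.06}, {"rx": -0.021, "ry": -0.045, "rz": -0.113, "dx": 0.001, "dy": -0.009, "dz": -0.004, "fingers": 0.06}, {"rx": -0.025, "ry": -0.045, "rz": -0.108, "dx": 0.002, "dy": -0.007, "dz": -0.005, "fingers": 0.06}, {"rx": -0.03, "ry": -0.044, "rz": -0.103, "dx": 0.003, "dy": -0.004, "dz": -0.006, "fingers": 0.06}, {"rx": -0.034, "ry": -0.045, "rz": -0.099, "dx": 0.003, "dy": -0.003, "dz": -0.008, "fingers": 0.06}, {"rx": -0.038, "ry": -0.044, "rz":
[... 610 characters left out ...]
, "dx": 0.014, "dy": 0.0, "dz": 0.008, "fingers": 0.06}, {"rx": 0.0, "ry": -0.046, "rz": 0.0, "dx": 0.015, "dy": 0.0, "dz": 0.007, "fingers": 0.06}, {"rx": 0.0, "ry": -0.045, "rz": 0.0, "dx": 0.015, "dy": 0.0, "dz": 0.007, "fingers": 0.06}, {"rx": 0.0, "ry": -0.046, "rz": 0.0, "dx": 0.015, "dy": 0.0, "dz": 0.006, "fingers": 0.06}, {"rx": 0.0, "ry": -0.046, "rz": 0.0, "dx": 0.015, "dy": 0.0, "dz": 0.006, "fingers": 0.06}, {"rx": 0.0, "ry": -0.046, "rz": 0.0, "dx": 0.016, "dy": 0.0, "dz": 0.004, "fingers": 0.06}, {"rx": 0.0, "ry": -0.045, "rz": 0.0, "dx": 0.015, "dy": 0.0, "dz": 0.004, "fingers": 0.06}, {"rx": 0.0, "ry": -0.046, "rz": 0.0, "dx": 0.016, "dy": 0.0, "dz": 0.003, "fingers": 0.06}]
```

>>> {"fn": "arm_command", "kwargs": {
  "deltas": [
    {"rx":-0.001,"ry":-0.05,"rz":-0.124,"dx":-0.004,"dy":-0.016,"dz":-0.009,"fingers":0.055},
    {"rx":-0.007,"ry":-0.048,"rz":-0.121,"dx":-0.003,"dy":-0.014,"dz":-0.01,"fingers":0.055},
    {"rx":-0.011,"ry":-0.048,"rz":-0.119,"dx":-0.001,"dy":-0.012,"dz":-0.01,"fingers":0.055},
    {"rx":-0.017,"ry":-0.046,"rz":-0.116,"dx":0.001,"dy":-0.01,"dz":-0.002,"fingers":0.055},
    {"rx":-0.021,"ry":-0.045,"rz":-0.113,"dx":0.001,"dy":-0.009,"dz":-0.004,"fingers":0.055},
    {"rx":-0.025,"ry":-0.045,"rz":-0.108,"dx":0.002,"dy":-0.007,"dz":-0.005,"fingers":0.055},
    {"rx":-0.03,"ry":-0.044,"rz":-0.103,"dx":0.003,"dy":-0.004,"dz":-0.006,"fingers":0.055},
    {"rx":-0.034,"ry":-0.045,"rz":-0.099,"dx":0.003,"dy":-0.003,"dz":-0.008,"fingers":0.055},
    {"rx":-0.038,"ry":-0.044,"rz":-0.093,"dx":0.003,"dy":-0.002,"dz":-0.009,"fingers":0.055},
    {"rx":-0.041,"ry":-0.045,"rz":-0.087,"dx":0.003,"dy":0.001,"dz":-0.011,"fingers":0.055},
    {"rx":-0.043,"ry":-0.046,"rz":-0.08,"dx":0.002,"dy":0.002,"dz":-0.012,"fingers":0.055},
    {"rx":-0.046,"ry":-0.046,"rz":-0.074,"dx":0.002,"dy":0.003,"dz":-0.014,"fingers":0.055}
  ]
}}

```text
time_s: 28.4
position: [0.4826, 0.0012, 0.3026]
tool_rot: [[0.973, 0.177, 0.148], [0.157, -0.978, 0.14], [0.169, -0.113, -0.979]]
ft_force: [-0.1, 0.1, 0.3]
grip_width: 0.0551
gripper_force: 0.0
```

>>> {"fn": "arm_command", "kwargs": {
  "deltas": [
    {"rx":-0.047,"ry":-0.046,"rz":-0.066,"dx":0.0,"dy":0.004,"dz":-0.015,"fingers":0.06},
    {"rx":-0.048,"ry":-0.047,"rz":-0.059,"dx":0.0,"dy":0.005,"dz":-0.016,"fingers":0.06},
    {"rx":0,"ry":0,"rz":0,"dx":0,"dy":0,"dz":0,"fingers":0.06}
  ]
}}

```text
time_s: 28.7
position: [0.4813, -0.0106, 0.3336]
tool_rot: [[0.954, 0.286, 0.085], [0.285, -0.958, 0.027], [0.089, -0.002, -0.996]]
ft_force: [0.2, 1.3, -0.6]
grip_width: 0.0601
gripper_force: 0.0
```

Run:
```python
from kin import *
np.set_printoptions(precision=3,suppress=True,linewidth=160)
F=Rn.from_euler("z",180,degrees=True)
s=env.observe();q=np.array(s["q"]);print(s["time_s"],q.round(1),SR.inv().apply(np.array(s["position"])-O),(Rn.from_matrix(s["tool_rot"]).inv()*tool(YAW,5)*F).as_rotvec())
T2=tool(YAW,-16)*F;t=np.load("t2.npy");pre=t-T2.apply([0,0,.09])
rows([(pre,T2,8)],.06)
```

```text
28.7 [-17.    9.2  75.5   2.9  91.1  56.5] [-0.137 -0.002  0.334] [-0.001 -0.002 -0.002]
[{"rx": 0.0, "ry": -0.046, "rz": 0.0, "dx": 0.016, "dy": 0.0, "dz": 0.011, "fingers": 0.06}, {"rx": 0.0, "ry": -0.046, "rz": 0.0, "dx": 0.017, "dy": 0.0, "dz": 0.011, "fingers": 0.06}, {"rx": -0.001, "ry": -0.046, "rz": -0.001, "dx": 0.017, "dy": -0.001, "dz": 0.009, "fingers": 0.06}, {"rx": 0.0, "ry": -0.046, "rz": 0.0, "dx": 0.017, "dy": 0.0, "dz": 0.009, "fingers": 0.06}, {"rx": 0.0, "ry": -0.046, "rz": 0.0, "dx": 0.018, "dy": 0.0, "dz": 0.008, "fingers": 0.06}, {"rx": 0.0, "ry": -0.047, "rz": 0.0, "dx": 0.018, "dy": 0.0, "dz": 0.008, "fingers": 0.06}, {"rx": -0.001, "ry": -0.046, "rz": -0.001, "dx": 0.019, "dy": 0.0, "dz": 0.006, "fingers": 0.06}, {"rx": 0.0, "ry": -0.046, "rz": 0.0, "dx": 0.018, "dy": -0.001, "dz": 0.005, "fingers": 0.06}]
```

>>> {"fn": "arm_command", "kwargs": {
  "deltas": [
    {"rx":0.0,"ry":-0.046,"rz":0.0,"dx":0.016,"dy":0.0,"dz":0.011,"fingers":0.06},
    {"rx":0.0,"ry":-0.046,"rz":0.0,"dx":0.017,"dy":0.0,"dz":0.011,"fingers":0.06},
    {"rx":-0.001,"ry":-0.046,"rz":-0.001,"dx":0.017,"dy":-0.001,"dz":0.009,"fingers":0.06},
    {"rx":0.0,"ry":-0.046,"rz":0.0,"dx":0.017,"dy":0.0,"dz":0.009,"fingers":0.06},
    {"rx":0.0,"ry":-0.046,"rz":0.0,"dx":0.018,"dy":0.0,"dz":0.008,"fingers":0.06},
    {"rx":0.0,"ry":-0.047,"rz":0.0,"dx":0.018,"dy":0.0,"dz":0.008,"fingers":0.06},
    {"rx":-0.001,"ry":-0.046,"rz":-0.001,"dx":0.019,"dy":0.0,"dz":0.006,"fingers":0.06},
    {"rx":0.0,"ry":-0.046,"rz":0.0,"dx":0.018,"dy":-0.001,"dz":0.005,"fingers":0.06},
    {"rx":0,"ry":0,"rz":0,"dx":0,"dy":0,"dz":0,"fingers":0.06}
  ]
}}

```text
time_s: 29.6
position: [0.6101, 0.0305, 0.2501]
tool_rot: [[0.918, 0.286, -0.273], [0.276, -0.958, -0.076], [-0.283, -0.006, -0.959]]
ft_force: [0.7, -1.2, -0.8]
grip_width: 0.06
gripper_force: 0.0
```

Run:
```python
from kin import *
np.set_printoptions(precision=3,suppress=True,linewidth=160)
F=Rn.from_euler("z",180,degrees=True)
s=env.observe();print(s["time_s"],SR.inv().apply(np.array(s["position"])-O))
T2=tool(YAW,-16)*F;t=np.load("t2.npy");print((Rn.from_matrix(s["tool_rot"]).inv()*T2).as_rotvec())
im=env.get_image("wrist");r=env.tip_of("lug",im);print([(x["p"],x["location"]) for x in r],[(th,proj(im,pl([-.205,0,.044],th)).round(1)) for th in(.6,.64,.68)])
rows([(t,T2,6)],.06)
```

```text
29.6 [-0.002  0.001  0.25 ]
[-0.006  0.008 -0.   ]
[(0.73, [315.0, 207.9])] [(0.6, array([316.6, 212.9])), (0.64, array([316.6, 210.8])), (0.68, array([316.6, 208.1]))]
[{"rx": -0.001, "ry": 0.001, "rz": 0.0, "dx": 0.0, "dy": 0.0, "dz": 0.015, "fingers": 0.06}, {"rx": 0.0, "ry": 0.0, "rz": 0.0, "dx": 0.001, "dy": 0.0, "dz": 0.014, "fingers": 0.06}, {"rx": -0.001, "ry": 0.001, "rz": -0.001, "dx": 0.0, "dy": 0.0, "dz": 0.015, "fingers": 0.06}, {"rx": -0.001, "ry": 0.0, "rz": 0.0, "dx": 0.0, "dy": 0.0, "dz": 0.014, "fingers": 0.06}, {"rx": -0.001, "ry": 0.001, "rz": 0.0, "dx": 0.0, "dy": 0.0, "dz": 0.015, "fingers": 0.06}, {"rx": 0.0, "ry": 0.001, "rz": 0.0, "dx": 0.001, "dy": 0.0, "dz": 0.014, "fingers": 0.06}]
```

The lug network point (315,208) matches the prediction for 0.68 rad, so I'm gripping it again.

>>> {"fn": "arm_command", "kwargs": {
  "deltas": [
    {"rx":-0.001,"ry":0.001,"rz":0.0,"dx":0.0,"dy":0.0,"dz":0.015,"fingers":0.06},
    {"rx":0.0,"ry":0.0,"rz":0.0,"dx":0.001,"dy":0.0,"dz":0.014,"fingers":0.06},
    {"rx":-0.001,"ry":0.001,"rz":-0.001,"dx":0.0,"dy":0.0,"dz":0.015,"fingers":0.06},
    {"rx":-0.001,"ry":0.0,"rz":0.0,"dx":0.0,"dy":0.0,"dz":0.014,"fingers":0.06},
    {"rx":-0.001,"ry":0.001,"rz":0.0,"dx":0.0,"dy":0.0,"dz":0.015,"fingers":0.06},
    {"rx":0.0,"ry":0.001,"rz":0.0,"dx":0.001,"dy":0.0,"dz":0.014,"fingers":0.05},
    {"rx":0,"ry":0,"rz":0,"dx":0,"dy":0,"dz":0,"fingers":0.035},
    {"rx":0,"ry":0,"rz":0,"dx":0,"dy":0,"dz":0,"fingers":0.015},
    {"rx":0,"ry":0,"rz":0,"dx":0,"dy":0,"dz":0,"fingers":0.015},
    {"rx":0,"ry":0,"rz":0,"dx":0,"dy":0,"dz":0,"fingers":0.015},
    {"rx":0,"ry":0,"rz":0,"dx":0,"dy":0,"dz":0,"fingers":0.015}
  ],
  "squeeze": 40
}}

```text
time_s: 30.8
position: [0.5875, 0.0229, 0.1719]
tool_rot: [[0.921, 0.288, -0.262], [0.276, -0.958, -0.081], [-0.274, 0.002, -0.962]]
ft_force: [-4.7, -1.5, 5.9]
grip_width: 0.0236
gripper_force: 42.3
```

Run:
```python
from kin import *
np.set_printoptions(precision=3,suppress=True,linewidth=160)
s=env.observe();print(s["time_s"],np.round(s["q"],1),s["ft_force"],s["grip_width"])
g=SR.inv().apply(np.array(s["position"])+np.array(s["tool_rot"])@[0,0,-.0187]-O);x,z=g[0]-.110,g[2]-.023
th=np.arctan2(z,-x)-np.arctan2(.046,.205);print("r",np.hypot(x,z),"theta",th)
swing(.375-th,12,.015)
```

```text
30.8 [-6.5 35.5 62.1 -6.4 97.1 66.8] [-4.731 -1.547  5.943] 0.023551995969788533
r 0.21205798028166878 theta 0.6848268659376082
[{"rx": 0.0, "ry": 0.026, "rz": 0.0, "dx": -0.003, "dy": 0.0, "dz": 0.004, "fingers": 0.015}, {"rx": 0.0, "ry": 0.026, "rz": 0.0, "dx": -0.002, "dy": 0.0, "dz": 0.005, "fingers": 0.015}, {"rx": 0.0, "ry": 0.025, "rz": 0.0, "dx": -0.003, "dy": 0.0, "dz": 0.004, "fingers": 0.015}, {"rx": 0.0, "ry": 0.026, "rz": 0.0, "dx": -0.003, "dy": 0.0, "dz": 0.005, "fingers": 0.015}, {"rx": 0.0, "ry": 0.026, "rz": 0.0, "dx": -0.002, "dy": 0.0, "dz": 0.004, "fingers": 0.015}, {"rx": 0.0, "ry": 0.026, "rz": 0.0, "dx": -0.003, "dy": 0.0, "dz": 0.005, "fingers": 0.015}, {"rx": 0.0, "ry": 0.026, "rz": 0.0, "dx": -0.003, "dy": 0.0, "dz": 0.004, "fingers": 0.015}, {"rx": 0.0, "ry": 0.026, "rz": 0.0, "dx": -0.002, "dy": 0.0, "dz": 0.005, "fingers": 0.015}, {"rx": 0.0, "ry": 0.025, "rz": 0.001, "dx": -0.003, "dy": 0.0, "dz": 0.004, "fingers": 0.015}, {"rx": 0.0, "ry": 0.026, "rz": 0.0, "dx": -0.003, "dy": 0.0, "dz": 0.005, "fingers": 0.015}, {"rx": 0.0, "ry": 0.026, "rz": 0.0, "dx": -0.002, "dy": 0.0, "dz": 0.004, "fingers": 0.015}, {"rx": 0.0, "ry": 0.026, "rz": 0.0, "dx": -0.003, "dy": 0.0, "dz": 0.005, "fingers": 0.015}]
```

>>> {"fn": "arm_command", "kwargs": {
  "deltas": [
    {"rx":0.0,"ry":0.026,"rz":0.0,"dx":-0.003,"dy":0.0,"dz":0.004,"fingers":0.015},
    {"rx":0.0,"ry":0.026,"rz":0.0,"dx":-0.002,"dy":0.0,"dz":0.005,"fingers":0.015},
    {"rx":0.0,"ry":0.025,"rz":0.0,"dx":-0.003,"dy":0.0,"dz":0.004,"fingers":0.015},
    {"rx":0.0,"ry":0.026,"rz":0.0,"dx":-0.003,"dy":0.0,"dz":0.005,"fingers":0.015},
    {"rx":0.0,"ry":0.026,"rz":0.0,"dx":-0.002,"dy":0.0,"dz":0.004,"fingers":0.015},
    {"rx":0.0,"ry":0.026,"rz":0.0,"dx":-0.003,"dy":0.0,"dz":0.005,"fingers":0.015},
    {"rx":0.0,"ry":0.026,"rz":0.0,"dx":-0.003,"dy":0.0,"dz":0.004,"fingers":0.015},
    {"rx":0.0,"ry":0.026,"rz":0.0,"dx":-0.002,"dy":0.0,"dz":0.005,"fingers":0.015},
    {"rx":0.0,"ry":0.025,"rz":0.001,"dx":-0.003,"dy":0.0,"dz":0.004,"fingers":0.015},
    {"rx":0.0,"ry":0.026,"rz":0.0,"dx":-0.003,"dy":0.0,"dz":0.005,"fingers":0.015},
    {"rx":0,"ry":0,"rz":0,"dx":0,"dy":0,"dz":0,"fingers":0.015}
  ]
}}

```text
time_s: 31.9
position: [0.5546, 0.013, 0.131]
tool_rot: [[0.958, 0.286, -0.019], [0.286, -0.958, -0.008], [-0.02, 0.002, -1.0]]
ft_force: [-6.5, -2.7, -0.1]
grip_width: 0.0233
gripper_force: 41.8
```

```bash
cat > th.py <<'E'
from kin import *
np.set_printoptions(precision=3,suppress=True,linewidth=160)
s=env.observe();print(s["time_s"],np.round(s["q"],1),s["ft_force"],s["grip_width"])
g=SR.inv().apply(np.array(s["position"])+np.array(s["tool_rot"])@[0,0,-.0187]-O);x,z=g[0]-.110,g[2]-.023
th=np.arctan2(z,-x)-np.arctan2(.046,.205);print("r",np.hypot(x,z),"theta",th)
E
python3 th.py
```

```text
31.9 [-10.6  28.   81.8  -0.7  71.1  63. ] [-6.468 -2.699 -0.135] 0.02330443029167481
r 0.21203961810966995 theta 0.4198990651650401
```

>>> {"fn": "arm_command", "kwargs": {
  "deltas": [
    {"rx":0,"ry":0.02,"rz":0,"dx":-0.0025,"dy":0,"dz":0.0034,"fingers":0.015},
    {"rx":0,"ry":0.02,"rz":0,"dx":-0.0024,"dy":0,"dz":0.0034,"fingers":0.015},
    {"rx":0,"ry":0.01,"rz":0,"dx":-0.0012,"dy":0,"dz":0.0017,"fingers":0.015},
    {"rx":0,"ry":0,"rz":0,"dx":0,"dy":0,"dz":0,"fingers":0.015}
  ]
}}

```text
time_s: 32.3
position: [0.5498, 0.0116, 0.1226]
tool_rot: [[0.958, 0.287, 0.03], [0.287, -0.958, 0.007], [0.031, 0.002, -1.0]]
ft_force: [-2.3, 0.3, 3.9]
grip_width: 0.0231
gripper_force: 42.1
```

>>> {"fn": "arm_command", "kwargs": {
  "deltas": [
    {"rx":0,"ry":0.01,"rz":0,"dx":-0.0012,"dy":0,"dz":0.0017,"fingers":0.015},
    {"rx":0,"ry":0,"rz":0,"dx":0,"dy":0,"dz":0,"fingers":0.015}
  ]
}}

```text
time_s: 32.5
position: [0.5499, 0.0115, 0.1224]
tool_rot: [[0.957, 0.287, 0.043], [0.287, -0.958, 0.01], [0.044, 0.003, -0.999]]
ft_force: [0.5, 5.5, 12.6]
grip_width: 0.0231
gripper_force: 43.5
```

```bash
python3 th.py
```

```text
32.5 [-11.6  26.7  85.9   1.2  65.1  61.2] [ 0.477  5.466 12.632] 0.023111413041204728
r 0.21207618950969642 theta 0.37000086703083007
```

The force jumps to 12 N and the motion stops, so the roller is on the block. Letting go and backing out.

>>> {"fn": "arm_command", "kwargs": {
  "deltas": [
    {"rx":0,"ry":0,"rz":0,"dx":0,"dy":0,"dz":0,"fingers":0.03},
    {"rx":0,"ry":0,"rz":0,"dx":0,"dy":0,"dz":0,"fingers":0.06},
    {"rx":0,"ry":0,"rz":0,"dx":0,"dy":0,"dz":0,"fingers":0.06},
    {"rx":0,"ry":0,"rz":0,"dx":0,"dy":0,"dz":-0.01,"fingers":0.06},
    {"rx":0,"ry":0,"rz":0,"dx":0,"dy":0,"dz":-0.02,"fingers":0.06},
    {"rx":0,"ry":0,"rz":0,"dx":0,"dy":0,"dz":-0.025,"fingers":0.06},
    {"rx":0,"ry":0,"rz":0,"dx":-0.01,"dy":0,"dz":-0.025,"fingers":0.06},
    {"rx":0,"ry":0,"rz":0,"dx":-0.02,"dy":0,"dz":-0.025,"fingers":0.06},
    {"rx":0,"ry":0,"rz":0,"dx":-0.03,"dy":0,"dz":-0.02,"fingers":0.06},
    {"rx":0,"ry":0,"rz":0,"dx":-0.03,"dy":0,"dz":-0.02,"fingers":0.06},
    {"rx":0,"ry":0,"rz":0,"dx":-0.03,"dy":0,"dz":-0.01,"fingers":0.06},
    {"rx":0,"ry":0,"rz":0,"dx":0,"dy":0,"dz":0,"fingers":0.06}
  ]
}}

```text
time_s: 33.7
position: [0.4255, -0.0252, 0.2729]
tool_rot: [[0.957, 0.286, 0.042], [0.286, -0.958, 0.008], [0.042, 0.004, -0.999]]
ft_force: [-0.4, -0.3, -0.6]
grip_width: 0.0601
gripper_force: 0.0
```

Run:
```python
from kin import *
np.set_printoptions(precision=3,suppress=True,linewidth=160)
s=env.observe();print(s["time_s"],np.round(s["q"],1),SR.inv().apply(np.array(s["position"])-O),s["ft_force"])
im=env.get_image("wrist");sc=env.get_image("scene")
cv2.imwrite("pics/w8.png",np.hstack([im["color"][100:400,120:520],cv2.resize(sc["color"][150:240,290:410],(400,300),interpolation=cv2.INTER_CUBIC)]))
for n,i in(("w",im),("sc",sc)):
    print(n,[(x["p"],np.round(x["location"],1)) for x in env.tip_of("lug",i)[:1]],[(th,proj(i,pl([-.205,0,.044],th)).round(1)) for th in(.30,.347,.40)])
    for th in(.32,.347,.38): print(th,"lug top outer corners",[proj(i,pl([-.22,y,.058],th)).round(1).tolist() for y in(-.012,.012)],"plate corners",[proj(i,pl([-.2,y,.018],th)).round(1).tolist() for y in(-.065,.065)])
```

```text
33.7 [-20.2   6.3  88.9   1.3  82.8  53.1] [-0.195  0.001  0.273] [-0.442 -0.322 -0.632]
w [(0.61, array([315.1,  55.2]))] [(0.3, array([314.7,  64.3])), (0.347, array([314.7,  56.4])), (0.4, array([314.7,  46.4]))]
0.32 lug top outer corners [[328.3, 68.4], [301.3, 68.5]] plate corners [[377.2, 70.3], [251.9, 70.6]]
0.347 lug top outer corners [[328.6, 63.0], [301.0, 63.0]] plate corners [[378.4, 67.0], [250.7, 67.3]]
0.38 lug top outer corners [[329.0, 55.8], [300.6, 55.8]] plate corners [[379.8, 62.6], [249.2, 62.9]]
sc [(0.9, array([327.9, 163.7]))] [(0.3, array([328. , 165.6])), (0.347, array([329.5, 164.2])), (0.4, array([331.2, 162.8]))]
0.32 lug top outer corners [[323.5, 161.3], [328.5, 156.8]] plate corners [[314.0, 183.4], [340.3, 159.1]]
0.347 lug top outer corners [[324.5, 160.5], [329.5, 156.0]] plate corners [[314.6, 182.5], [341.0, 158.2]]
0.38 lug top outer corners [[325.8, 159.6], [330.8, 155.1]] plate corners [[315.3, 181.5], [341.9, 157.1]]
```

View pics/w8.png

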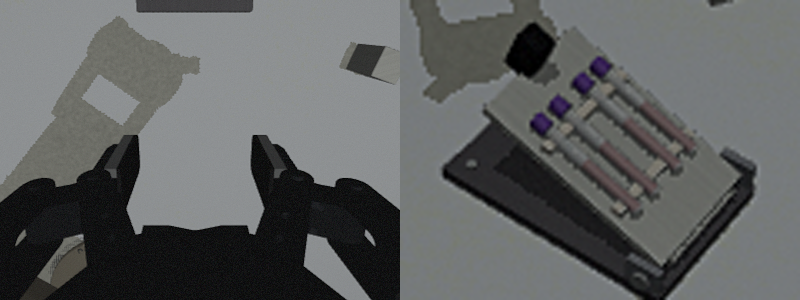

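The right half (scene) shows the plate tilted and free. Its left free corner is at about (315.5,182), against (314.6,182.5) predicted for 0.347 rad. The wrist lug point, row 55.2, fits about 0.353. One numeric check of the plate edge, then I'll hand in.

Run:
```python
from kin import *
im=env.get_image("wrist");g=cv2.GaussianBlur(cv2.cvtColor(im["color"],6).astype(np.float32),(3,3),0)
from scipy.optimize import brentq
def edge(l):
    d=np.diff(l);out=[(i+.5,round(float(d[i]),0)) for i in range(1,len(d)-1) if abs(d[i])>6 and abs(d[i])>=abs(d[i-1]) and abs(d[i])>abs(d[i+1])];return out
for c in(265,285,345,365): print(c,[(30+a,b) for a,b in edge(g[30:110,c])])
print("lug",[(30+a,b) for a,b in edge(g[30:110,315])])
for th in(.327,.347,.362): print(th,[proj(im,pl([-.2,.04,z],th)).round(1).tolist() for z in(.018,.008)],proj(im,st([-.11,.04,.015])).round(1),proj(im,pl([-.22,0,.058],th)).round(1),proj(im,pl([-.19,0,.058],th)).round(1))
```

```text
265 [(69.5, -23.0), (73.5, -10.0), (82.5, 8.0)]
285 [(69.5, -25.0), (73.5, -11.0), (83.5, 7.0)]
345 [(69.5, -23.0), (74.5, -12.0), (83.5, 8.0)]
365 [(69.5, -25.0)]
lug [(35.5, -49.0), (90.5, 20.0)]
0.327 [[275.9, 71.3], [277.2, 76.3]] [285.4 112.5] [315.1  69.1] [315.   36.8]
0.347 [[275.4, 68.9], [276.7, 74.2]] [285.4 112.5] [315.1  65.1] [315.   32.7]
0.362 [[275.0, 66.9], [276.3, 72.5]] [285.4 112.5] [315.1  61.9] [315.   29.5]
```

The plate's edges at rows 69.5 and 73.8 give about 0.345 rad, inside the 0.327–0.362 window.

```bash
python3 -c "
from rig import env
print(env.close_job())"
```

```text
the job is handed in; nothing more can be done
None
```

I handed the job in at about 34 s: the middle block stands under the roller, the plate rests on it at about 0.345 rad (20°) by my camera measurement, and the gripper has let go and backed away; no verdict came back.

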